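Pile the taper blocks on the bed plate behind its keeper

ROBOT

A 7-joint arm with a two-finger parallel gripper is mounted at the origin on a cart in front of the work surface, level with it; the furniture and walls round the work are solid. World frame = base frame: x ahead of the robot, y to its left, z up, the work surface at z = 0. Lengths are in m, angles in rad, forces in N, time in s.
With the tool pointing down it reaches from about 0.4 to 0.85 m from the base axis. Payload 10.4 kg.
Tool frame: the origin (TCP) lies between the finger pads; the fingertips stand ahead of it and the grasp point (between the pads) lies 5 mm behind it (manip.tip_extent is the z of the fingertips in the tool frame, in m); z points along the fingers, y is the line along which they close (so a half turn about z gives the same grasp; the last joint's range is limited). The gripper opens to 85 mm and grips with 20 to 120 N. Pads are 22 mm wide; open, the fingers measure 114 mm over their backs; the gripper's body (76 mm by 85 mm) begins 54 mm behind the grasp point. The pads swing forward as they close: fully open they stand 13 mm farther back than shut.
Start: joints at [1.101, 0.332, -0.065, 1.46, 0.022, 1.35, -0.088], TCP at [0.27, -0.564, 0.245] pointing down, gripper open.
Joint ranges: [-2.6, 2.6], [-0.5, 2.12], [-1.47, 1.34], [0.16, 2.42], [-1.27, 4.41], [0.06, 2.06], [-2.6, 2.6]. Speed limits (rad/s): [2.22, 2.22, 2.79, 2.79, 3.14, 3.14, 3.14].

INTERFACE

Orientations are given as a unit quaternion [x, y, z, w].
In Python, from workcell import status, viewer, manip gives the robot as it stands.
- The arm moves only by the tool play_rows, never from a script. Its argument "plan" is one flat list of numbers, 7 for each row, row after row: the turn, a rotation vector about the tool's x, y, z in degrees, then the shift along the tool's x, y, z in m, then the opening, from 0 (shut) to 1 (fully open). In form: [ax, ay, az, dx, dy, dz, grip, ax, ay, az, dx, dy, dz, grip, ...]. A call has 1 to 20 rows; each row is the pose to reach, as a shift and turn from the pose commanded when the call began, along the tool's axes at that moment; what a row does not reach only later rows make up. A row lasts 1/8 s, in which the tool goes at most 62.5 mm and 10.7 degrees, less where a joint would pass 70% of its speed; a pose out of reach is approached as far as the arm can. A call with a gripper value outside its range is refused whole. The fingers move at their own pace and stop on an object; "squeeze" is the grip in N (left out, the last holds). Time passes only in rows, so rows that repeat a pose let the fingers close. It gives the time, the measured TCP pose, the force, the opening and the grip force at its end, in the units of the state.
- status.get_obs(): the state, without advancing time (a new reading comes with each control period).
- viewer.camera(name): name is "side" or "top"; returns the picture (400x640x3 uint8, red, green, blue); there is no depth.
- viewer.camera_model(name): a dict with "fx", "fy", "cx", "cy" (pixels), "R" (3x3) and "t" (3): a world point X has camera coordinates R X + t. Camera axes: x right, y down, z forward; pixel columns grow to the right and rows downward; lengths in m; the calibration is good to about 2 mm. A picture is of the moment at which its call begins. camera_model takes no time and is no camera call.
- manip.hand_in(): hands the job in; it is judged then, once.
The state is a dict: "clock": time; "joint_pos": joint angles; "joint_velocities": joint speeds; "tau": joint torques, N m; "position": TCP position; "ee_rot": TCP orientation; "ft_force": force on the tool from outside, world axes, zero at the start; "torque": the same for the moment, N m; "grip_width": opening from 0.0 (shut) to 1.0 (fully open); "grasp_force": force on a finger pad.
Only numpy, scipy, OpenCV 4.12 (cv2) and the standard library are available. Lean on these libraries where they do the work, as an engineer would, in place of code of your own. Each camera call takes 0.05 s, during which the arm holds its last target. There are 200 camera calls.

TASK

Push the loose red keeper bar flush against the open edge of the bed plate, its ends in line with the plate's, and only then pile all the aluminium taper blocks present in one neat stack on the middle of the plate. Lay them in pairs, the upper block of each pair turned end for end so that its thick yellow end rests over the thin end of the one beneath and the top comes out level; the first pair points from the lip to the keeper, the second pair lies crosswise to it, the third crosswise again, and an odd block left over begins the next pair. Leave the clutter on the desk alone and the keeper tight against the plate.

Things in the scene. Friction and masses are not known exactly. Their poses are not given: they have to be found in the camera images.
- bed_centre (a point): centre of the top face of the dark steel bed plate, which is screwed down on the desk: 140 mm along its x, 150 mm along its y, 12 mm thick, so this point is 12 mm above the desk. The plate has one fixed raised lip (16 mm wide, 34 mm tall from the desk) outside its +y edge (inner face at y = +75 mm); its opposite edge (y = -75 mm) is open. The plate turns a little from start to start.
- keeper_mid (a point): centre of the loose red keeper bar, a painted aluminium block 140 mm (its x) x 36 mm (its y) x 34 mm tall lying on the desk off the open edge of the bed plate, about 0.3 to 0.6 kg; this point is 17 mm above the desk. Butted flush on the open edge, and as long as that edge, its centre is at y = -93 mm, x = 0 in the frame of bed_centre.
- block1_mid (a point): middle (half-way up, 12.5 mm above the underside) of taper block 1, a loose aluminium wedge, 110 mm long (its x) x 50 mm wide (its y, parallel sides), flat underside; 30 mm thick at its +x end, 20 mm thick at its -x end, top sloping evenly (25 mm at the middle, slope 0.0907 rad). The thick end wears a yellow band; a dark dot marks the thin end. About 0.28 to 0.46 kg. Its z axis is normal to the underside. May be absent.
- block1_thick (a point): point on the top face of taper block 1, on its middle line, 50 mm from the middle towards the thick, yellow-banded end (29.5 mm above the underside)
- block2_mid (a point): middle (half-way up, 12.5 mm above the underside) of taper block 2, a loose aluminium wedge, 110 mm long (its x) x 50 mm wide (its y, parallel sides), flat underside; 30 mm thick at its +x end, 20 mm thick at its -x end, top sloping evenly (25 mm at the middle, slope 0.0907 rad). The thick end wears a yellow band; a dark dot marks the thin end. About 0.28 to 0.46 kg. Its z axis is normal to the underside. May be absent.
- block2_thick (a point): point on the top face of taper block 2, on its middle line, 50 mm from the middle towards the thick, yellow-banded end (29.5 mm above the underside)
- block3_mid (a point): middle (half-way up, 12.5 mm above the underside) of taper block 3, a loose aluminium wedge, 110 mm long (its x) x 50 mm wide (its y, parallel sides), flat underside; 30 mm thick at its +x end, 20 mm thick at its -x end, top sloping evenly (25 mm at the middle, slope 0.0907 rad). The thick end wears a yellow band; a dark dot marks the thin end. About 0.28 to 0.46 kg. Its z axis is normal to the underside. May be absent.
- block3_thick (a point): point on the top face of taper block 3, on its middle line, 50 mm from the middle towards the thick, yellow-banded end (29.5 mm above the underside)
- block4_mid (a point): middle (half-way up, 12.5 mm above the underside) of taper block 4, a loose aluminium wedge, 110 mm long (its x) x 50 mm wide (its y, parallel sides), flat underside; 30 mm thick at its +x end, 20 mm thick at its -x end, top sloping evenly (25 mm at the middle, slope 0.0907 rad). The thick end wears a yellow band; a dark dot marks the thin end. About 0.28 to 0.46 kg. Its z axis is normal to the underside. May be absent.
- block4_thick (a point): point on the top face of taper block 4, on its middle line, 50 mm from the middle towards the thick, yellow-banded end (29.5 mm above the underside)
- block5_mid (a point): middle (half-way up, 12.5 mm above the underside) of taper block 5, a loose aluminium wedge, 110 mm long (its x) x 50 mm wide (its y, parallel sides), flat underside; 30 mm thick at its +x end, 20 mm thick at its -x end, top sloping evenly (25 mm at the middle, slope 0.0907 rad). The thick end wears a yellow band; a dark dot marks the thin end. About 0.28 to 0.46 kg. Its z axis is normal to the underside. May be absent.
- block5_thick (a point): point on the top face of taper block 5, on its middle line, 50 mm from the middle towards the thick, yellow-banded end (29.5 mm above the underside)
- block6_mid (a point): middle (half-way up, 12.5 mm above the underside) of taper block 6, a loose aluminium wedge, 110 mm long (its x) x 50 mm wide (its y, parallel sides), flat underside; 30 mm thick at its +x end, 20 mm thick at its -x end, top sloping evenly (25 mm at the middle, slope 0.0907 rad). The thick end wears a yellow band; a dark dot marks the thin end. About 0.28 to 0.46 kg. Its z axis is normal to the underside. May be absent.
- block6_thick (a point): point on the top face of taper block 6, on its middle line, 50 mm from the middle towards the thick, yellow-banded end (29.5 mm above the underside)
- marker: white marker pen with blue cap, 130 mm; belongs to the clutter, leave it alone
- clamp: aluminium ring clamp with wing nut, 56x74x27 mm; belongs to the clutter, leave it alone
- reducer: conical steel reducer, 55 mm across, 48 mm tall; belongs to the clutter, leave it alone
- spanner: steel spanner, 174 mm long; belongs to the clutter, leave it alone
- flange: round steel blank flange, 55 mm across, 9 mm thick; belongs to the clutter, leave it alone

How it is judged:
By the outcome, as a careful person would: the job done as asked, in the order asked, and still so for the second after the job is handed in, with the robot touching nothing.
Of block1, block2, block3, block4, block5, block6 only 4 to 6 are there at a start; the rules pass over those that are not, and their reading is None.
At some moment in a run one of keeper may be knocked a few centimetres aside while the robot is not near it.
Once in a run the grip may slacken for a moment while it holds something.
It also fails if it takes over 210 s, if anything falls off the work surface, if the arm or the gripper's body presses on something with over 40 N, if the wrist force passes 120 N, or if a joint passes its speed limit or range.

## Working session

There is one attempt and no reset: what is moved stays moved. The work goes in short steps, Python scripts to look and compute and a tool call to move; the robot and the scene stay as the last step left them, time stands still between calls to the robot, and variables do not carry over. Pictures are saved under pics/ and viewed, at most 14 in all, crops included, and the job is handed in when it is done.

Besides the shell and the picture viewer there is one more tool, called after "Request:" as a command line: name --argument value ..., lists and objects as JSON in quotes. play_rows: Moves the arm, as the interface text tells. Its arguments: {"type":"object","properties":{"plan":{"type":"array","items":{"type":"number"}},"squeeze":{"type":"number"}},"required":["plan"]}

```bash
ls; mkdir -p pics
python3 - <<'E'
from workcell import status, viewer, manip
import cv2,numpy as np
o=status.get_obs()
print({k:np.round(v,3).tolist() for k,v in o.items()}, manip.tip_extent)
for n in("top","side"):
    im=viewer.camera(n); cv2.imwrite(f"pics/{n}0.png",im[:,:,::-1]); m=viewer.camera_model(n); print(n,m)
E
```

```text
pics
{'clock': 0.0, 'joint_pos': [1.101, 0.333, -0.065, 1.461, 0.022, 1.35, -0.089], 'joint_velocities': [-0.001, 0.0, 0.0, 0.0, -0.001, -0.001, 0.002], 'tau': [-0.0, -62.546, 0.049, -39.16, 0.016, 0.01, 0.0], 'position': [0.27, -0.563, 0.245], 'ee_rot': [0.975, 0.222, -0.0, -0.001], 'ft_force': [-0.375, 0.051, 0.414], 'torque': [0.001, -0.021, 0.072], 'grasp_force': 0.0, 'grip_width': 0.997} 0.014
top {'fx': 469.4237482475565, 'fy': 469.4237482475565, 'cx': 311.51396247062826, 'cy': 201.83741476643593, 'R': array([[ 0.01609619, -0.99976651,  0.01441692],
       [-0.99545773, -0.01737664, -0.0936054 ],
       [ 0.09383406, -0.01284474, -0.99550499]]), 't': array([-0.02928586,  0.57010107,  1.73056243])}
side {'fx': 421.3144443463414, 'fy': 421.3144443463414, 'cx': 315.59638376600634, 'cy': 197.81513271089935, 'R': array([[ 0.76973693, -0.63833588, -0.0056888 ],
       [-0.56342983, -0.67516833, -0.47612452],
       [ 0.30008646,  0.36969586, -0.87935947]]), 't': array([-0.41109875,  0.33156444,  1.08858782])}
```

View pics/top0.png

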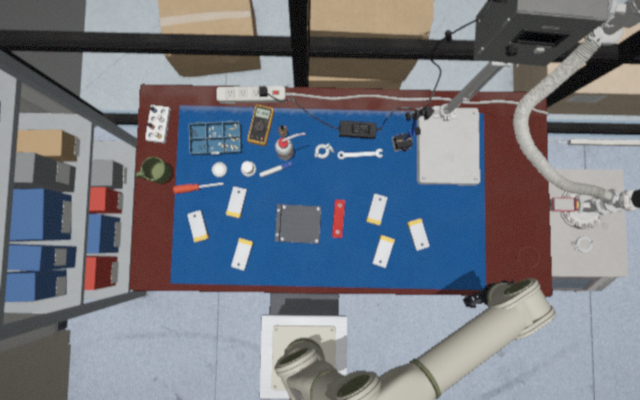

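View pics/side0.png

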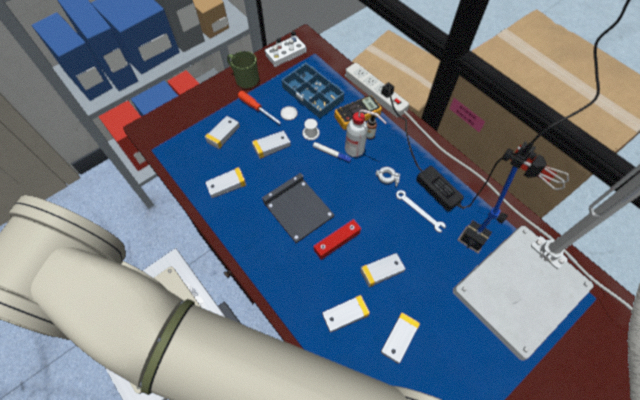

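```bash
cat > h.py <<'E'
from workcell import status, viewer, manip
import cv2,numpy as np
from scipy.spatial.transform import Rotation as Ro
M={n:viewer.camera_model(n) for n in("top","side")}
def cast(n,uv,z):
    m=M[n]; uv=np.atleast_2d(uv).astype(float)
    d=np.c_[(uv[:,0]-m["cx"])/m["fx"],(uv[:,1]-m["cy"])/m["fy"],np.ones(len(uv))]@m["R"]
    c=-m["R"].T@m["t"]; return (c+d*((z-c[2])/d[:,2])[:,None])[:,:2]
def proj(n,X):
    m=M[n]; p=np.atleast_2d(X)@m["R"].T+m["t"]; return p[:,:2]/p[:,2:]*[m["fx"],m["fy"]]+[m["cx"],m["cy"]]
def blobs(mask,lo,hi):
    k,l,s,c=cv2.connectedComponentsWithStats(mask.astype(np.uint8),connectivity=4)
    return [np.argwhere(l==i)[:,::-1] for i in range(1,k) if lo<=s[i,4]<=hi]
def axis(P):
    w,v=np.linalg.eigh(np.cov(P.T)); return v[:,1],np.sqrt(12*w[::-1])
def find(n,im,zb=.0125):
    r,g,b=[im[:,:,i].astype(int) for i in range(3)]
    red=(r>110)&(g<80)&(b<90); yel=(r>130)&(g>90)&(b<r*.6); fg=(r>95)&(g>80)
    out=[]
    for p in blobs(fg,200,1500):
        ny=yel[p[:,1],p[:,0]]
        if not 12<ny.sum()<.5*len(p): continue
        P=cast(n,p,zb); c=P.mean(0)
        if not(.25<c[0]<.9): continue
        a,s=axis(P); a=a*np.sign(a@(P[ny].mean(0)-c)); out.append((c,np.degrees(np.arctan2(a[1],a[0])),s,len(p)))
    k=[]
    for p in blobs(red,100,1500):
        P=cast(n,p,.017); a,s=axis(P); a=a*(1 if a[0]>0 else -1)
        k.append((P.mean(0),np.degrees(np.arctan2(a[1],a[0])),s,len(p)))
    return out,k
E
python3 - <<'E'
from h import *
np.set_printoptions(precision=4,suppress=True)
for n in M:
    im=cv2.imread(f"pics/{n}0.png")[:,:,::-1]
    b,k=find(n,im)
    print(n);[print("B",*x) for x in b];[print("K",*x) for x in k]
    c=(298,223) if n=="top" else (297,207); h=(40,60)[n=="side"]
    cr=im[c[1]-h:c[1]+h,c[0]-h:c[0]+h+20,::-1]
    cv2.imwrite(f"pics/crop_{n}.png",cv2.resize(cr,None,fx=600//(2*h),fy=600//(2*h),interpolation=cv2.INTER_CUBIC)); print(c[0]-h,c[1]-h,600//(2*h))
E
```

```text
top
B [0.6234 0.4226] 97.07467576511019 [0.185  0.0214] 246
B [0.5671 0.2652] 167.16054168892688 [0.1172 0.0574] 475
B [ 0.5488 -0.2661] 164.75054732175082 [0.1166 0.0569] 463
B [0.4737 0.4069] -163.80061805834114 [0.116 0.057] 475
B [ 0.4581 -0.4234] 16.908318042823744 [0.1167 0.0574] 472
B [ 0.3921 -0.2909] -17.708420598955886 [0.117  0.0571] 479
B [0.3737 0.2384] -15.054063916299791 [0.1161 0.0568] 481
K [ 0.5097 -0.1193] -3.7614268408845333 [0.1292 0.0374] 287
258 183 7
side
B [0.7994 0.119 ] 61.454220668499914 [0.151  0.0917] 739
B [0.475  0.4106] -161.59886107886746 [0.1163 0.0591] 509
B [0.5691 0.2683] 166.66897170648284 [0.1136 0.0636] 567
B [0.3773 0.2403] -12.437361035579782 [0.1137 0.0628] 660
B [ 0.5522 -0.2632] 163.3442235749708 [0.1123 0.0557] 807
B [ 0.396  -0.2884] -15.530038222240712 [0.1151 0.0553] 955
B [ 0.4614 -0.4215] 17.94977625939024 [0.1168 0.0539] 1026
K [0.4864 0.6678] -85.70944868555507 [0.0836 0.0792] 409
K [0.6162 0.4626] -84.78150824899251 [0.101 0.03 ] 153
K [0.2411 0.6624] 56.51452724760536 [0.1316 0.0994] 874
K [ 0.5152 -0.1166] -4.155513298636031 [0.1384 0.0384] 561
237 147 5
```

View pics/crop_top.png

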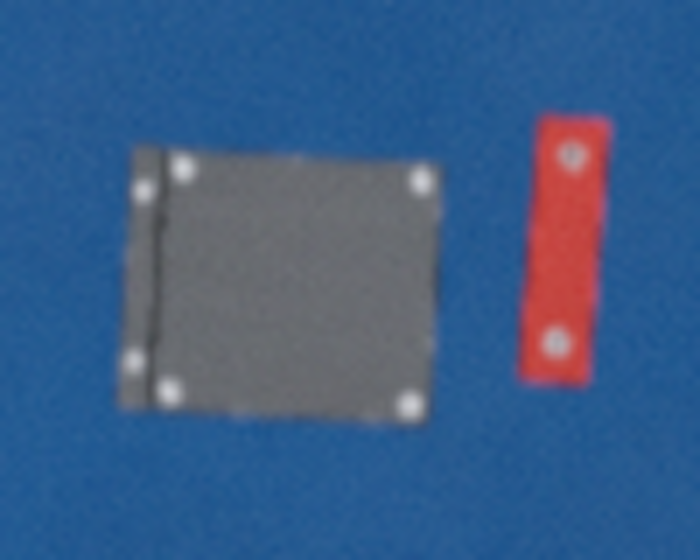

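View pics/crop_side.png

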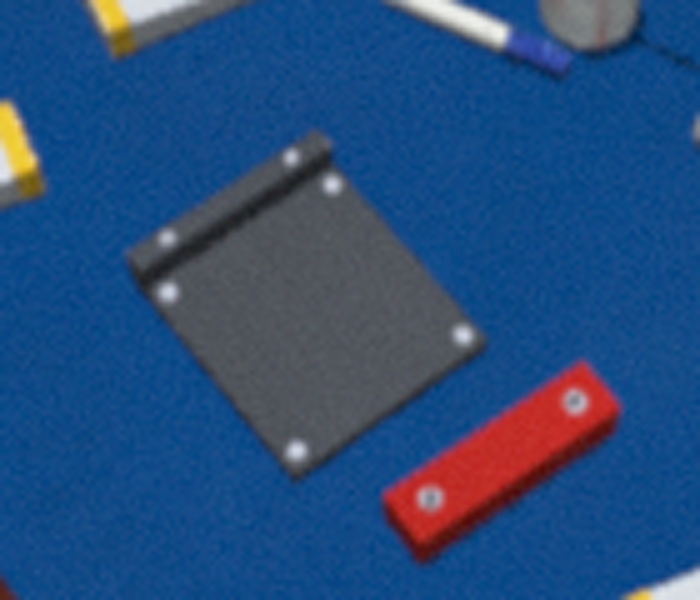

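```bash
cat >> h.py <<'E'
def plate(n,im,c,h):
    g=im.min(2).astype(int); sub=g[c[1]-h:c[1]+h,c[0]-h:c[0]+h]; out=[]
    return sub
S={"top":(np.array([[183,168],[421,181],[170,391],[410,404]])+.5)/7-.5+[258,183],
   "side":(np.array([[333,185],[463,335],[168,293],[297,451]])+.5)/5-.5+[237,147]}
def refine(n,im):
    g=im.min(2).astype(float); o=[]
    for u,v in S[n]:
        i,j=int(round(u)),int(round(v)); w=g[j-2:j+3,i-2:i+3]; w=np.clip(w-np.median(w)-15,0,None)
        yy,xx=np.mgrid[-2:3,-2:3]; o.append([i+(w*xx).sum()/w.sum(),j+(w*yy).sum()/w.sum()])
    return np.array(o)
E
sed -i '/^def plate/,/return sub/d' h.py
python3 - <<'E'
from h import *
np.set_printoptions(precision=4,suppress=True)
for n in M:
    im=cv2.imread(f"pics/{n}0.png")[:,:,::-1]
    P=cast(n,refine(n,im),.0125); ex=(P[0]-P[2]+P[1]-P[3])/2; ey=(P[0]-P[1]+P[2]-P[3])/2
    yaw=np.degrees([np.arctan2(ex[1],ex[0]),np.arctan2(-ey[0],ey[1])]); c=P.mean(0)
    print(n,c,np.linalg.norm(ex),np.linalg.norm(ey),yaw)
    _,k=find(n,im); k=min(k,key=lambda k:np.linalg.norm(k[0]-c)); t=np.radians(yaw.mean()); R=np.array([[np.cos(t),-np.sin(t)],[np.sin(t),np.cos(t)]])
    print("keeper in plate",R.T@(k[0]-c),k[1]-yaw.mean())
E
```

```text
top [0.4896 0.0227] 0.11998842150916463 0.12862768644765463 [-2.1064 -2.0728]
keeper in plate [ 0.0252 -0.1412] -1.6718246842978615
side [0.4917 0.0225] 0.11998349697494494 0.12796783283394084 [-2.2619 -2.1721]
keeper in plate [ 0.0289 -0.1381] -1.9385482475873719
```

```bash
cat >> h.py <<'E'
def tool(psi,tilt=0): return Ro.from_euler("z",psi,degrees=True)*Ro.from_euler("x",180,degrees=True)*Ro.from_euler("y",tilt,degrees=True)
def rel(*W):
    o=status.get_obs(); R0=Ro.from_quat(o["ee_rot"]); p0=np.array(o["position"])
    x=R0.as_matrix(); print("t",round(o["clock"],2),"p",np.round(p0,4),"psi",round(np.degrees(np.arctan2(x[1,0],x[0,0])),2),"F",np.round(o["ft_force"],1),"grip",round(o["grip_width"],3),round(o["grasp_force"],1),"q",np.round(o["joint_pos"],2))
    for w in W:
        d=R0.inv().apply(np.array(w[:3])-p0); r=(R0.inv()*tool(*w[3:])).as_rotvec(degrees=True)
        print([float(v) for v in np.round(r,1)]+[float(v) for v in np.round(d,4)], "rows>=",int(np.ceil(max(np.linalg.norm(d)/.0625,np.linalg.norm(r)/10.7))))
E
python3 -c "
from h import *
rel((.5125,-.118,.11,-4))"
```

```text
t 0.1 p [ 0.2699 -0.5634  0.2446] psi 25.61 F [ 0.5 -0.2  0.6] grip 1.0 0.0 q [ 1.1   0.33 -0.06  1.46  0.02  1.35 -0.09]
[-0.1, 0.0, 29.6, 0.4112, -0.2966, 0.135] rows>= 9
```

Request:
play_rows --plan '[0, 0, 29.6, 0.4112, -0.2966, 0.02, 1, 0, 0, 29.6, 0.4112, -0.2966, 0.02, 1, 0, 0, 29.6, 0.4112, -0.2966, 0.02, 1, 0, 0, 29.6, 0.4112, -0.2966, 0.02, 1, 0, 0, 29.6, 0.4112, -0.2966, 0.02, 1, 0, 0, 29.6, 0.4112, -0.2966, 0.02, 1, 0, 0, 29.6, 0.4112, -0.2966, 0.02, 1, 0, 0, 29.6, 0.4112, -0.2966, 0.02, 1, 0, 0, 29.6, 0.4112, -0.2966, 0.02, 1, 0, 0, 29.6, 0.4112, -0.2966, 0.02, 1, 0, 0, 29.6, 0.4112, -0.2966, 0.135, 1, 0, 0, 29.6, 0.4112, -0.2966, 0.135, 1, 0, 0, 29.6, 0.4112, -0.2966, 0.135, 1, 0, 0, 29.6, 0.4112, -0.2966, 0.135, 1]' --squeeze 60

```text
clock: 1.85
position: [0.5135, -0.1198, 0.1124]
ee_rot: [0.999, -0.036, 0.001, 0.0]
ft_force: [0.6, 0.3, 0.8]
grip_width: 1.004
grasp_force: 0.0
```

```bash
python3 -c "
from h import *
rel((.5125,-.118,.02,-4))
im=np.vstack([viewer.camera('top')[150:300,200:420],viewer.camera('side')[150:300,220:440]])
cv2.imwrite('pics/a1.png',cv2.resize(im[:,:,::-1],None,fx=2,fy=2))"
```

```text
t 1.85 p [ 0.5135 -0.1198  0.1124] psi -4.1 F [0.6 0.3 0.8] grip 1.004 0.0 q [ 0.48  0.26 -0.38  1.86  0.11  1.04 -1.59]
[0.0, -0.1, -0.1, -0.0013, -0.0018, 0.0924] rows>= 2
```

View pics/a1.png

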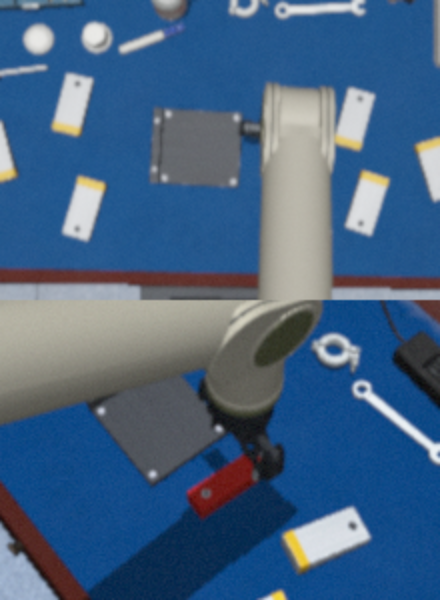

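Request:
play_rows --plan '[0, 0, 0, -0.0013, -0.0018, 0.045, 1, 0, 0, 0, -0.0013, -0.0018, 0.092, 1, 0, 0, 0, -0.0013, -0.0018, 0.092, 1, 0, 0, 0, -0.0013, -0.0018, 0.092, 0, 0, 0, 0, -0.0013, -0.0018, 0.092, 0, 0, 0, 0, -0.0013, -0.0018, 0.092, 0, 0, 0, 0, -0.0013, -0.0018, 0.092, 0, 0, 0, 0, -0.0013, -0.0018, 0.092, 0, 0, 0, 0, -0.0013, -0.0018, 0.092, 0]' --squeeze 60

```text
clock: 3.08
position: [0.5129, -0.1177, 0.0204]
ee_rot: [0.999, -0.035, 0.002, 0.001]
ft_force: [-3.1, -1.8, 11.9]
grip_width: 0.408
grasp_force: 60.1
```

```bash
python3 -c "
from h import *
rel((.486,-.0973,.0205,-2.15),(.486,-.0973,.13,-2.15))"
```

```text
t 3.08 p [ 0.5129 -0.1177  0.0204] psi -4.04 F [-3.1 -1.8 11.9] grip 0.408 60.1 q [ 0.45  0.39 -0.36  1.92  0.18  0.86 -1.65]
[0.1, -0.2, -1.9, -0.0283, -0.0185, -0.0002] rows>= 1
[0.1, -0.2, -1.9, -0.028, -0.0183, -0.1097] rows>= 2
```

Request:
play_rows --plan '[0, 0, -0.6, -0.009, -0.006, -0.001, 0, 0, 0, -1.2, -0.019, -0.012, -0.001, 0, 0, 0, -1.9, -0.0283, -0.0183, -0.001, 0, 0, 0, -1.9, -0.0283, -0.0183, -0.001, 0, 0, 0, -1.9, -0.0283, -0.0183, -0.001, 0.58, 0, 0, -1.9, -0.0283, -0.0183, -0.001, 0.58, 0, 0, -1.9, -0.0283, -0.0183, -0.001, 0.58, 0, 0, -1.9, -0.028, -0.0183, -0.05, 0.58, 0, 0, -1.9, -0.028, -0.0183, -0.11, 0.7, 0, 0, -1.9, -0.028, -0.0183, -0.11, 1]'

```text
clock: 4.32
position: [0.4875, -0.0967, 0.1326]
ee_rot: [1.0, -0.018, 0.004, 0.001]
ft_force: [1.0, -2.2, -0.7]
grip_width: 0.892
grasp_force: 0.0
```

```bash
cat >> h.py <<'E'
PC=np.array([.4905,.0226]); PY=-2.15
def pw(x,y):
    t=np.radians(PY); return PC+np.array([np.cos(t)*x-np.sin(t)*y,np.sin(t)*x+np.cos(t)*y])
def inplate(c,d=(0,0)):
    t=np.radians(PY); v=c-PC-np.array(d); return np.array([np.cos(t)*v[0]+np.sin(t)*v[1],-np.sin(t)*v[0]+np.cos(t)*v[1]])
D={"top":(-.0009,.0001),"side":(.0012,-.0001)}  # plate seen minus PC
def keeper():
    for n in M:
        for c,a,s,k in find(n,viewer.camera(n))[1]:
            q=inplate(c,D[n])
            if np.linalg.norm(q)<.25: print("keeper",n,np.round(q,4),round(a-PY,2),np.round(s,3),k)
E
python3 -c "
from h import *
rel((*pw(0,-.185),.13,87.85),(*pw(0,-.185),.018,87.85))
keeper()"
```

```text
t 4.33 p [ 0.4875 -0.0967  0.1326] psi -2.1 F [ 1.  -2.2 -0.7] grip 0.892 0.0 q [ 0.49  0.17 -0.42  1.92  0.08  1.06 -1.57]
[0.4, -0.3, -90.0, -0.0015, 0.0657, 0.0027] rows>= 9
[0.4, -0.3, -90.0, -0.0024, 0.0655, 0.1147] rows>= 9
keeper side [-0.0108 -0.108 ] -5.47 [0.092 0.031] 222
```

Request:
play_rows --plan '[0.4, -0.3, -90, -0.0015, 0.0657, 0, 1, 0.4, -0.3, -90, -0.0015, 0.0657, 0, 1, 0.4, -0.3, -90, -0.0015, 0.0657, 0, 1, 0.4, -0.3, -90, -0.0015, 0.0657, 0, 1, 0.4, -0.3, -90, -0.0015, 0.0657, 0, 1, 0.4, -0.3, -90, -0.0015, 0.0657, 0, 1, 0.4, -0.3, -90, -0.0015, 0.0657, 0, 1, 0.4, -0.3, -90, -0.0015, 0.0657, 0, 1, 0.4, -0.3, -90, -0.0015, 0.0657, 0, 1, 0.4, -0.3, -90, -0.0015, 0.0657, 0, 1]'

```text
clock: 5.68
position: [0.4801, -0.1617, 0.1268]
ee_rot: [0.72, 0.694, -0.003, -0.005]
ft_force: [-1.4, -0.1, -0.2]
grip_width: 1.004
grasp_force: 0.0
```

```bash
python3 -c "
from h import *
keeper()
rel((*pw(0,-.165),.018,87.85),(*pw(0,-.12),.018,87.85))
"
```

```text
keeper top [-0.003  -0.1174] -0.6 [0.13  0.038] 297
keeper side [-0.0366 -0.1087] 13.26 [0.096 0.032] 199
t 5.78 p [ 0.4804 -0.1618  0.1273] psi 87.77 F [-0.3  0.1 -0.3] grip 0.998 0.0 q [ 0.71  0.23 -0.53  1.88  0.13  1.08  0.09]
[-0.5, -0.1, -0.1, 0.0195, 0.0041, 0.1093] rows>= 2
[-0.5, -0.1, -0.1, 0.0645, 0.0041, 0.1094] rows>= 3
```

Request:
play_rows --plan '[-0.5, 0, 0, 0.0195, 0.0041, 0.055, 1, -0.5, 0, 0, 0.0195, 0.0041, 0.111, 1, -0.5, 0, 0, 0.0195, 0.0041, 0.111, 1, -0.5, 0, 0, 0.025, 0.0041, 0.111, 1, -0.5, 0, 0, 0.031, 0.0041, 0.111, 1, -0.5, 0, 0, 0.037, 0.0041, 0.111, 1, -0.5, 0, 0, 0.043, 0.0041, 0.111, 1, -0.5, 0, 0, 0.048, 0.0041, 0.111, 1, -0.5, 0, 0, 0.053, 0.0041, 0.111, 1, -0.5, 0, 0, 0.057, 0.0041, 0.111, 1, -0.5, 0, 0, 0.06, 0.0041, 0.111, 1, -0.5, 0, 0, 0.06, 0.0041, 0.111, 1]'

```text
clock: 7.28
position: [0.4874, -0.1031, 0.0185]
ee_rot: [0.72, 0.694, 0.001, 0.001]
ft_force: [0.5, -3.7, 3.3]
grip_width: 1.0
grasp_force: 2.4
```

```bash
python3 -c "
from h import *
keeper()
rel()
print(inplate(status.get_obs()['position'][:2]))
"
```

```text
t 7.38 p [ 0.4874 -0.1031  0.0184] psi 87.84 F [ 0.6 -4.4  4. ] grip 0.998 2.6 q [ 0.59  0.37 -0.53  1.99  0.25  0.84 -0.12]
[ 0.00158176 -0.12575272]
```

Request:
play_rows --plan '[0, 0, 0, 0.001, 0, 0, 1, 0, 0, 0, 0.002, 0, 0, 1, 0, 0, 0, 0.003, 0, 0, 1, 0, 0, 0, 0.004, 0, 0, 1]'

```text
clock: 7.88
position: [0.4875, -0.1001, 0.0184]
ee_rot: [0.72, 0.694, 0.0, 0.002]
ft_force: [-0.0, -11.8, 5.1]
grip_width: 1.0
grasp_force: 5.6
```

```bash
python3 -c "
from h import *
rel((*pw(0,-.16),.016,87.85),(*pw(0,-.16),.14,87.85))
print(inplate(status.get_obs()['position'][:2]))
"
```

```text
t 7.88 p [ 0.4875 -0.1001  0.0184] psi 87.83 F [ -0.  -11.8   5.1] grip 1.0 5.6 q [ 0.58  0.37 -0.53  1.99  0.25  0.84 -0.12]
[0.2, 0.1, -0.0, -0.0373, -0.0015, 0.0025] rows>= 1
[0.2, 0.1, -0.0, -0.0375, -0.0012, -0.1215] rows>= 3
[ 0.00155491 -0.12271023]
```

Request:
play_rows --plan '[0, 0, 0, 0.001, 0, 0, 1, 0, 0, 0, 0.002, 0, 0, 1, 0, 0, 0, 0.002, 0, 0, 1, 0, 0, 0, -0.015, 0, 0, 1, 0, 0, 0, -0.04, 0, -0.03, 1, 0, 0, 0, -0.1, 0, -0.1, 1, 0, 0, 0, -0.15, 0, -0.15, 1, 0, 0, 0, -0.2, 0, -0.15, 1, 0, 0, 0, -0.2, 0, -0.15, 1]'

```text
clock: 9.0
position: [0.4783, -0.3025, 0.1686]
ee_rot: [0.722, 0.692, 0.001, 0.001]
ft_force: [0.4, 0.3, 0.1]
grip_width: 1.003
grasp_force: 0.0
```

```bash
cat >> h.py <<'E'
def ends(n):
    # end faces of the keeper along plate x: extent of its red top pixels, cast at z=.034
    im=viewer.camera(n).astype(int); r,g,b=im[:,:,0],im[:,:,1],im[:,:,2]
    for p in blobs((r>110)&(g<80)&(b<90),100,1500):
        P=np.array([inplate(q,D[n]) for q in cast(n,p,.017)])
        if np.abs(P.mean(0)[0])<.1 and -.16<P.mean(0)[1]<-.06: print(n,"ext",P.min(0).round(4),P.max(0).round(4))
E
python3 -c "
from h import *
keeper(); ends('top'); ends('side'); rel()
im=np.vstack([viewer.camera('top')[170:280,220:400],viewer.camera('side')[140:280,240:420]])
cv2.imwrite('pics/a2.png',cv2.resize(im[:,:,::-1],None,fx=2.4,fy=2.4,interpolation=cv2.INTER_CUBIC))"
```

```text
keeper top [-0.003  -0.0928] -0.03 [0.129 0.039] 295
top ext [-0.0718 -0.1124] [ 0.0665 -0.0745]
t 9.2 p [ 0.4792 -0.2963  0.1663] psi 87.98 F [-0.4  1.6 -0. ] grip 1.001 0.0 q [ 0.87  0.29 -0.46  1.71  0.14  1.17  0.33]
```

View pics/a2.png

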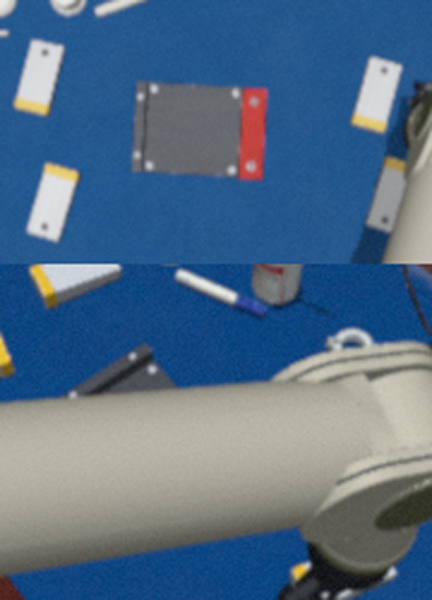

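```bash
python3 -c "
from h import *
rel((*pw(-.112,-.095),.10,-2.15),(*pw(-.108,-.095),.022,-2.15))"
```

```text
t 9.3 p [ 0.4794 -0.2957  0.1663] psi 88.06 F [-0.   0.7  0.6] grip 1.006 0.0 q [ 0.87  0.29 -0.46  1.71  0.14  1.17  0.33]
[-0.1, -0.1, 90.2, 0.2238, -0.112, 0.0669] rows>= 9
[-0.1, -0.1, 90.2, 0.2236, -0.108, 0.1449] rows>= 9
```

Request:
play_rows --plan '[0, 0, 90, 0.2238, -0.112, 0.04, 0, 0, 0, 90, 0.2238, -0.112, 0.04, 0, 0, 0, 90, 0.2238, -0.112, 0.04, 0, 0, 0, 90, 0.2238, -0.112, 0.04, 0, 0, 0, 90, 0.2238, -0.112, 0.04, 0, 0, 0, 90, 0.2238, -0.112, 0.04, 0, 0, 0, 90, 0.2238, -0.112, 0.04, 0, 0, 0, 90, 0.2238, -0.112, 0.04, 0, 0, 0, 90, 0.2238, -0.112, 0.04, 0, 0, 0, 90, 0.2238, -0.112, 0.04, 0, 0, 0, 90, 0.2238, -0.112, 0.067, 0, 0, 0, 90, 0.2238, -0.112, 0.067, 0, 0, 0, 90, 0.2238, -0.112, 0.067, 0]'

```text
clock: 10.92
position: [0.3756, -0.0699, 0.1008]
ee_rot: [1.0, -0.018, 0.001, -0.001]
ft_force: [0.1, 0.2, 0.9]
grip_width: -0.001
grasp_force: 0.0
```

```bash
python3 -c "
from h import *
rel((*pw(-.108,-.095),.022,-2.15),(*pw(-.085,-.095),.022,-2.15))"
```

```text
t 10.93 p [ 0.3756 -0.0699  0.1008] psi -2.01 F [0.1 0.2 0.9] grip -0.001 0.0 q [ 0.72 -0.03 -0.64  2.2  -0.02  0.97 -1.51]
[-0.1, -0.1, 0.1, 0.0033, -0.0016, 0.0788] rows>= 2
[-0.1, -0.1, 0.1, 0.0263, -0.0016, 0.0788] rows>= 2
```

Request:
play_rows --plan '[0, 0, 0, 0.0033, -0.0016, 0.04, 0, 0, 0, 0, 0.0033, -0.0016, 0.079, 0, 0, 0, 0, 0.0033, -0.0016, 0.079, 0, 0, 0, 0, 0.013, -0.0016, 0.079, 0, 0, 0, 0, 0.022, -0.0016, 0.079, 0, 0, 0, 0, 0.025, -0.0016, 0.079, 0, 0, 0, 0, 0.026, -0.0016, 0.079, 0, 0, 0, 0, 0.026, -0.0016, 0.079, 0]'

```text
clock: 11.92
position: [0.4015, -0.0695, 0.0214]
ee_rot: [1.0, -0.018, 0.0, -0.0]
ft_force: [-0.7, -0.4, 0.5]
grip_width: 0.003
grasp_force: 0.0
```

```bash
python3 -c "
from h import *
keeper(); rel((*pw(-.081,-.095),.022,-2.15)); print(inplate(status.get_obs()['position'][:2]))"
```

```text
keeper top [ 0.015 -0.093] 0.96 [0.092 0.038] 218
keeper side [ 0.0118 -0.089 ] 1.49 [0.111 0.039] 469
t 12.03 p [ 0.4014 -0.0696  0.0213] psi -2.1 F [ 0.4  0.  -0.3] grip 0.001 0.0 q [ 0.67  0.2  -0.64  2.2   0.16  0.79 -1.68]
[-0.1, -0.0, 0.1, 0.0046, -0.0004, -0.0007] rows>= 1
[-0.08559282 -0.09544692]
```

Request:
play_rows --plan '[0, 0, 0, 0.001, 0, 0, 0, 0, 0, 0, 0.002, 0, 0, 0, 0, 0, 0, 0.003, 0, 0, 0, 0, 0, 0, 0.0035, 0, 0, 0, 0, 0, 0, 0.0035, 0, 0, 0]'

```text
clock: 12.65
position: [0.4043, -0.0697, 0.0211]
ee_rot: [1.0, -0.018, -0.0, -0.0]
ft_force: [-5.1, -0.3, 4.2]
grip_width: -0.001
grasp_force: 2.5
```

```bash
python3 -c "
from h import *
rel(); print(inplate(status.get_obs()['position'][:2]))"
```

```text
t 12.65 p [ 0.4043 -0.0697  0.0211] psi -2.1 F [-5.1 -0.3  4.2] grip -0.001 2.5 q [ 0.67  0.2  -0.64  2.19  0.17  0.79 -1.68]
[-0.08271768 -0.09542089]
```

Request:
play_rows --plan '[0, 0, 0, 0.001, 0, 0, 0, 0, 0, 0, 0.0015, 0, 0, 0, 0, 0, 0, 0.0018, 0, 0, 0, 0, 0, 0, 0.0018, 0, 0, 0]'

```text
clock: 13.15
position: [0.4058, -0.0698, 0.021]
ee_rot: [1.0, -0.018, -0.001, -0.0]
ft_force: [-6.4, -0.3, 4.0]
grip_width: 0.002
grasp_force: 3.1
```

```bash
python3 -c "
from h import *
rel(); print(inplate(status.get_obs()['position'][:2]))"
```

```text
t 13.15 p [ 0.4058 -0.0698  0.021 ] psi -2.1 F [-6.4 -0.3  4. ] grip 0.002 3.1 q [ 0.67  0.21 -0.63  2.19  0.17  0.79 -1.69]
[-0.081127   -0.09546515]
```

```bash
python3 -c "
from h import *
rel((.3755,.239,.10,166))"
```

```text
t 13.15 p [ 0.4058 -0.0698  0.021 ] psi -2.1 F [-6.4 -0.3  4. ] grip 0.002 3.1 q [ 0.67  0.21 -0.63  2.19  0.17  0.79 -1.69]
[-0.1, -0.1, -168.1, -0.0418, -0.3075, -0.0787] rows>= 16
```

Request:
play_rows --plan '[0, 0, 0, -0.015, 0, 0, 0, 0, 0, 0, -0.025, 0, -0.05, 0, 0, 0, 0, -0.03, 0, -0.1, 0, 0, 0, -168, -0.0418, -0.3075, -0.1, 1, 0, 0, -168, -0.0418, -0.3075, -0.1, 1, 0, 0, -168, -0.0418, -0.3075, -0.1, 1, 0, 0, -168, -0.0418, -0.3075, -0.1, 1, 0, 0, -168, -0.0418, -0.3075, -0.1, 1, 0, 0, -168, -0.0418, -0.3075, -0.1, 1, 0, 0, -168, -0.0418, -0.3075, -0.1, 1, 0, 0, -168, -0.0418, -0.3075, -0.1, 1, 0, 0, -168, -0.0418, -0.3075, -0.1, 1, 0, 0, -168, -0.0418, -0.3075, -0.1, 1, 0, 0, -168, -0.0418, -0.3075, -0.1, 1, 0, 0, -168, -0.0418, -0.3075, -0.1, 1, 0, 0, -168, -0.0418, -0.3075, -0.1, 1, 0, 0, -168, -0.0418, -0.3075, -0.1, 1, 0, 0, -168, -0.0418, -0.3075, -0.1, 1, 0, 0, -168, -0.0418, -0.3075, -0.08, 1, 0, 0, -168, -0.0418, -0.3075, -0.08, 1]'

```text
clock: 15.65
position: [0.3751, 0.2384, 0.1005]
ee_rot: [0.123, 0.992, 0.0, -0.001]
ft_force: [0.2, 0.3, -0.0]
grip_width: 0.998
grasp_force: 0.0
```

```bash
python3 -c "
from h import *
keeper(); ends('top'); ends('side')
for n in M:
  for b in find(n,viewer.camera(n))[0]:
    if b[0][1]<.3 and b[0][1]>.2: print(n,b)
rel((.3755,.239,.0185,166))"
```

```text
keeper top [-0.003 -0.127] 1.74 [0.128 0.038] 290
keeper side [ 0.0014 -0.1229] 0.08 [0.138 0.039] 568
top ext [-0.0696 -0.146 ] [ 0.0681 -0.1089]
side ext [-0.069  -0.1415] [ 0.0736 -0.1042]
top (array([0.56714197, 0.26549433]), np.float64(167.05013254622662), array([0.11726346, 0.05698628]), 470)
side (array([0.56889949, 0.26805095]), np.float64(166.58183466323538), array([0.11312198, 0.06427848]), 574)
side (array([0.37604266, 0.23800084]), np.float64(-12.45365867381504), array([0.11738952, 0.06193848]), 602)
t 15.95 p [0.3765 0.2391 0.1021] psi 165.83 F [ 0.8 -0.   0.7] grip 0.999 0.0 q [ 0.56  0.37 -1.35  2.03  0.41  1.06  0.33]
[0.1, 0.1, -0.2, 0.0011, -0.0005, 0.0836] rows>= 2
```

```bash
python3 -c "
from h import *
rel((*pw(0,-.17),.13,87.85))"
```

```text
t 15.95 p [0.3765 0.2391 0.1021] psi 165.83 F [ 0.8 -0.   0.7] grip 0.999 0.0 q [ 0.56  0.37 -1.35  2.03  0.41  1.06  0.33]
[0.1, 0.0, 78.0, -0.1989, -0.3483, -0.028] rows>= 8
```

Request:
play_rows --plan '[0, 0, 78, -0.1989, -0.3483, -0.028, 1, 0, 0, 78, -0.1989, -0.3483, -0.028, 1, 0, 0, 78, -0.1989, -0.3483, -0.028, 1, 0, 0, 78, -0.1989, -0.3483, -0.028, 1, 0, 0, 78, -0.1989, -0.3483, -0.028, 1, 0, 0, 78, -0.1989, -0.3483, -0.028, 1, 0, 0, 78, -0.1989, -0.3483, -0.028, 1, 0, 0, 78, -0.1989, -0.3483, -0.028, 1, 0, 0, 78, -0.1989, -0.3483, -0.028, 1, 0, 0, 78, -0.1989, -0.3483, -0.028, 1, 0, 0, 78, -0.1989, -0.3483, -0.028, 1]'

```text
clock: 17.32
position: [0.4843, -0.147, 0.1294]
ee_rot: [0.72, 0.694, 0.001, 0.0]
ft_force: [0.2, -0.3, -0.1]
grip_width: 0.998
grasp_force: 0.0
```

```bash
python3 -c "
from h import *
keeper();ends('top')
rel((*pw(0,-.17),.017,87.85),(*pw(0,-.125),.017,87.85),(*pw(0,-.121),.017,87.85))"
```

```text
keeper top [ 0.0006 -0.1279] -0.44 [0.13 0.04] 314
keeper side [ 0.0323 -0.1352] 1.11 [0.073 0.013] 107
keeper side [-0.0513 -0.124 ] -49.44 [0.044 0.036] 134
top ext [-0.0696 -0.1483] [ 0.0681 -0.1087]
t 17.48 p [ 0.4843 -0.1471  0.1293] psi 87.93 F [0.6 0.2 0. ] grip 1.001 0.0 q [ 1.08  0.33 -1.    1.87  0.3   1.11 -0.06]
[0.1, -0.1, 0.1, -0.0003, -0.0003, 0.1123] rows>= 2
[0.1, -0.1, 0.1, 0.0447, -0.0002, 0.1124] rows>= 2
[0.1, -0.1, 0.1, 0.0487, -0.0002, 0.1124] rows>= 2
```

Request:
play_rows --plan '[0, 0, 0, -0.004, 0, 0.055, 1, 0, 0, 0, -0.004, 0, 0.112, 1, 0, 0, 0, -0.004, 0, 0.112, 1, 0, 0, 0, 0.005, 0, 0.112, 1, 0, 0, 0, 0.012, 0, 0.112, 1, 0, 0, 0, 0.019, 0, 0.112, 1, 0, 0, 0, 0.026, 0, 0.112, 1, 0, 0, 0, 0.033, 0, 0.112, 1, 0, 0, 0, 0.039, 0, 0.112, 1, 0, 0, 0, 0.044, 0, 0.112, 1, 0, 0, 0, 0.047, 0, 0.112, 1, 0, 0, 0, 0.049, 0, 0.112, 1, 0, 0, 0, 0.051, 0, 0.112, 1, 0, 0, 0, 0.051, 0, 0.112, 1]'

```text
clock: 19.23
position: [0.4876, -0.1001, 0.0193]
ee_rot: [0.721, 0.693, -0.001, 0.003]
ft_force: [0.3, -14.8, 7.2]
grip_width: 1.003
grasp_force: 7.3
```

```bash
python3 -c "
from h import *
rel((.568,.267,.13,167)); print(inplate(status.get_obs()['position'][:2]))"
```

```text
t 19.23 p [ 0.4876 -0.1001  0.0193] psi 87.77 F [  0.3 -14.8   7.2] grip 1.003 7.3 q [ 0.89  0.48 -0.9   1.98  0.48  0.91 -0.3 ]
[-0.0, 0.4, -79.2, 0.3694, 0.0665, -0.1124] rows>= 8
[ 0.00171111 -0.122707  ]
```

Request:
play_rows --plan '[0, 0, 0, -0.015, 0, 0, 1, 0, 0, 0, -0.03, 0, -0.05, 1, 0, 0, 0, -0.03, 0, -0.11, 1, 0, 0, -78.2, 0.3344, -0.1253, -0.11, 1, 0, 0, -78.2, 0.3344, -0.1253, -0.11, 1, 0, 0, -78.2, 0.3344, -0.1253, -0.11, 1, 0, 0, -78.2, 0.3344, -0.1253, -0.11, 1, 0, 0, -78.2, 0.3344, -0.1253, -0.11, 1, 0, 0, -78.2, 0.3344, -0.1253, -0.11, 1, 0, 0, -78.2, 0.3344, -0.1253, -0.11, 1, 0, 0, -78.2, 0.3344, -0.1253, -0.11, 1, 0, 0, -78.2, 0.3344, -0.1253, -0.08, 1, 0, 0, -78.2, 0.3344, -0.1253, -0.08, 1, 0, 0, -78.2, 0.3344, -0.1253, -0.08, 1, 0, 0, -78.2, 0.3344, -0.1253, -0.08, 1]'

```text
clock: 21.1
position: [0.3738, 0.2427, 0.0985]
ee_rot: [0.121, 0.993, 0.001, 0.001]
ft_force: [0.6, 0.3, 0.9]
grip_width: 0.997
grasp_force: 0.0
```

```bash
python3 -c "
from h import *
keeper(); ends('top'); ends('side')
rel((.3755,.239,.0185,166))
im=np.vstack([viewer.camera('top')[170:280,220:400],viewer.camera('side')[140:280,240:420]])
cv2.imwrite('pics/a3.png',cv2.resize(im[:,:,::-1],None,fx=2.4,fy=2.4,interpolation=cv2.INTER_CUBIC))"
```

```text
keeper top [-0.0021 -0.0926] -0.06 [0.13  0.038] 290
keeper side [ 0.0006 -0.0882] -0.13 [0.136 0.04 ] 574
top ext [-0.0691 -0.1122] [ 0.0675 -0.0745]
side ext [-0.0689 -0.1074] [ 0.0732 -0.0676]
t 21.3 p [0.3735 0.2425 0.098 ] psi 166.08 F [ 0.5 -0.2  0.4] grip 1.0 0.0 q [ 0.53  0.36 -1.33  2.04  0.41  1.05  0.33]
[0.1, 0.1, 0.1, -0.0026, -0.003, 0.0795] rows>= 2
```

View pics/a3.png

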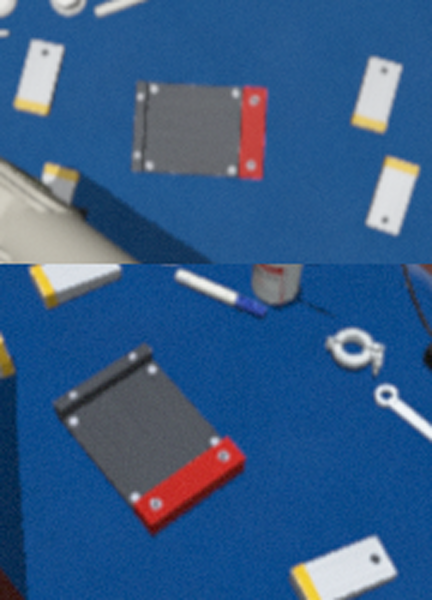

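Request:
play_rows --plan '[0, 0, 0.5, -0.002, -0.0036, 0.04, 1, 0, 0, 0.5, -0.002, -0.0036, 0.0795, 1, 0, 0, 0.5, -0.002, -0.0036, 0.0795, 1, 0, 0, 0.5, -0.002, -0.0036, 0.0795, 0, 0, 0, 0.5, -0.002, -0.0036, 0.0795, 0, 0, 0, 0.5, -0.002, -0.0036, 0.0795, 0, 0, 0, 0.5, -0.002, -0.0036, 0.0795, 0, 0, 0, 0.5, -0.002, -0.0036, 0.0795, 0, 0, 0, 0.5, -0.002, -0.0036, 0.05, 0, 0, 0, 0.5, -0.002, -0.0036, 0.0, 0, 0, 0, 0.5, -0.002, -0.0036, -0.03, 0, 0, 0, 0.5, -0.002, -0.0036, -0.03, 0]' --squeeze 80

```text
clock: 22.9
position: [0.3756, 0.2388, 0.1295]
ee_rot: [0.126, 0.992, 0.001, 0.003]
ft_force: [0.0, -0.3, -3.6]
grip_width: 0.568
grasp_force: 86.2
```

```bash
python3 -c "
from h import *
rel((*pw(0,0),.11,87.85),(*pw(0,0),.0315,87.85))"
```

```text
t 22.9 p [0.3756 0.2388 0.1295] psi 165.54 F [ 0.  -0.3 -3.6] grip 0.568 86.2 q [ 0.62  0.3  -1.39  2.01  0.33  1.1   0.39]
[0.3, 0.1, 77.7, -0.1651, -0.1807, 0.0199] rows>= 8
[0.3, 0.1, 77.7, -0.1648, -0.1809, 0.0984] rows>= 8
```

Request:
play_rows --plan '[0, 0, 9, -0.018, -0.02, 0.005, 0, 0, 0, 18, -0.037, -0.04, 0.01, 0, 0, 0, 27, -0.055, -0.06, 0.015, 0, 0, 0, 36, -0.073, -0.08, 0.02, 0, 0, 0, 45, -0.092, -0.1, 0.02, 0, 0, 0, 54, -0.11, -0.12, 0.02, 0, 0, 0, 63, -0.128, -0.14, 0.02, 0, 0, 0, 70, -0.147, -0.16, 0.02, 0, 0, 0, 77.7, -0.165, -0.1807, 0.02, 0, 0, 0, 77.7, -0.165, -0.1807, 0.05, 0, 0, 0, 77.7, -0.165, -0.1807, 0.05, 0, 0, 0, 77.7, -0.165, -0.1807, 0.05, 0]'

```text
clock: 24.4
position: [0.489, 0.0231, 0.0777]
ee_rot: [0.72, 0.694, 0.001, -0.0]
ft_force: [0.0, 0.7, -3.7]
grip_width: 0.565
grasp_force: 86.0
```

```bash
python3 -c "
from h import *
rel((*pw(0,0),.0315,87.85))"
```

```text
t 24.4 p [0.489  0.0231 0.0777] psi 87.97 F [ 0.   0.7 -3.7] grip 0.565 86.0 q [ 0.7   0.35 -0.94  1.96  0.34  1.   -0.44]
[0.0, -0.1, 0.1, -0.0005, 0.0015, 0.0462] rows>= 1
```

Request:
play_rows --plan '[0, 0, 0, -0.0005, 0.0015, 0.015, 0, 0, 0, 0, -0.0005, 0.0015, 0.03, 0, 0, 0, 0, -0.0005, 0.0015, 0.04, 0, 0, 0, 0, -0.0005, 0.0015, 0.044, 0, 0, 0, 0, -0.0005, 0.0015, 0.046, 0, 0, 0, 0, -0.0005, 0.0015, 0.046, 0]'

```text
clock: 25.15
position: [0.4909, 0.0221, 0.0319]
ee_rot: [0.72, 0.694, 0.001, 0.0]
ft_force: [-0.8, 0.2, -1.5]
grip_width: 0.564
grasp_force: 86.4
```

```bash
python3 -c "
from h import *
rel((.5675,.2654,.15,167))"
```

```text
t 25.15 p [0.4909 0.0221 0.0319] psi 87.91 F [-0.8  0.2 -1.5] grip 0.564 86.4 q [ 0.64  0.43 -0.89  1.98  0.42  0.92 -0.5 ]
[0.1, 0.0, -79.1, 0.246, 0.0678, -0.1178] rows>= 8
```

Request:
play_rows --plan '[0, 0, 0, 0, 0, 0.001, 0, 0, 0, 0, 0, 0, 0.001, 0, 0, 0, 0, 0, 0, 0, 0.85, 0, 0, 0, 0, 0, 0, 0.85, 0, 0, 0, 0, 0, 0, 0.85, 0, 0, 0, 0, 0, -0.05, 0.9, 0, 0, 0, 0, 0, -0.1, 1, 0, 0, -79.1, 0.246, 0.0678, -0.118, 1, 0, 0, -79.1, 0.246, 0.0678, -0.118, 1, 0, 0, -79.1, 0.246, 0.0678, -0.118, 1, 0, 0, -79.1, 0.246, 0.0678, -0.118, 1, 0, 0, -79.1, 0.246, 0.0678, -0.118, 1, 0, 0, -79.1, 0.246, 0.0678, -0.118, 1, 0, 0, -79.1, 0.246, 0.0678, -0.118, 1, 0, 0, -79.1, 0.246, 0.0678, -0.118, 1, 0, 0, -79.1, 0.246, 0.0678, -0.07, 1, 0, 0, -79.1, 0.246, 0.0678, -0.07, 1, 0, 0, -79.1, 0.246, 0.0678, -0.07, 1]'

```text
clock: 27.4
position: [0.5677, 0.2657, 0.1031]
ee_rot: [0.113, 0.994, 0.001, 0.001]
ft_force: [0.6, 0.3, 1.1]
grip_width: 1.0
grasp_force: 0.0
```

```bash
cat >> h.py <<'E'
def onplate(z):
    for n in M:
        for c,a,s,k in find(n,viewer.camera(n),z)[0]:
            q=inplate(c,D[n])
            if np.linalg.norm(q)<.06: print("stack",n,np.round(q,4),"phi",round(a-PY,1),np.round(s,3),k)
E
python3 -c "
from h import *
keeper(); onplate(.0245)
rel((.5675,.2654,.0185,167))"
```

```text
keeper top [-0.0021 -0.0931] 0.52 [0.129 0.039] 310
keeper side [ 0.0014 -0.088 ] 0.16 [0.136 0.04 ] 575
stack side [ 0.003  -0.0002] phi -90.4 [0.111 0.057] 650
t 27.6 p [0.568  0.2657 0.1032] psi 166.99 F [-1.   1.   0.2] grip 1.001 0.0 q [ 0.28  0.74 -1.13  1.57  0.69  1.27  0.39]
[0.1, 0.1, -0.0, 0.0006, -0.0006, 0.0847] rows>= 2
```

Request:
play_rows --plan '[0, 0, 0, 0.0006, -0.0006, 0.04, 1, 0, 0, 0, 0.0006, -0.0006, 0.0847, 1, 0, 0, 0, 0.0006, -0.0006, 0.0847, 1, 0, 0, 0, 0.0006, -0.0006, 0.0847, 0, 0, 0, 0, 0.0006, -0.0006, 0.0847, 0, 0, 0, 0, 0.0006, -0.0006, 0.0847, 0, 0, 0, 0, 0.0006, -0.0006, 0.0847, 0, 0, 0, 0, 0.0006, -0.0006, 0.0847, 0, 0, 0, 0, 0.0006, -0.0006, 0.05, 0, 0, 0, 0, 0.0006, -0.0006, 0.0, 0, 0, 0, 0, 0.0006, -0.0006, -0.03, 0, 0, 0, 0, 0.0006, -0.0006, -0.03, 0]' --squeeze 80

```text
clock: 29.1
position: [0.5677, 0.2656, 0.1348]
ee_rot: [0.113, 0.994, 0.002, 0.002]
ft_force: [0.4, -0.1, -4.1]
grip_width: 0.564
grasp_force: 84.6
```

```bash
python3 -c "
from h import *
onplate(.0245)
rel((*pw(0,0),.11,87.85,-5.2))
im=np.hstack([viewer.camera('top')[180:270,250:360],viewer.camera('side')[155:255,245:355][:90]])
cv2.imwrite('pics/a4.png',cv2.resize(im[:,:,::-1],None,fx=3.5,fy=3.5,interpolation=cv2.INTER_CUBIC))"
```

```text
stack side [ 0.003  -0.0003] phi -90.5 [0.112 0.057] 652
t 29.2 p [0.5666 0.2643 0.1313] psi 166.99 F [ 0.2  0.  -4.1] grip 0.561 84.6 q [ 0.29  0.71 -1.15  1.55  0.66  1.31  0.4 ]
[3.6, -4.3, 79.1, 0.0197, -0.2526, 0.0211] rows>= 8
```

View pics/a4.png

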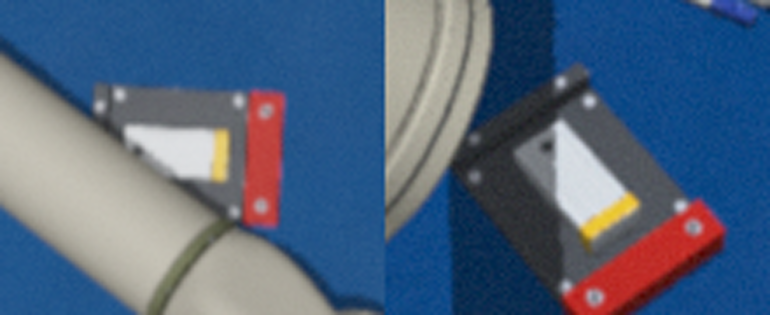

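Request:
play_rows --plan '[0.4, -0.5, 9, 0.002, -0.028, 0.005, 0, 0.8, -1, 18, 0.004, -0.056, 0.01, 0, 1.2, -1.5, 27, 0.007, -0.084, 0.015, 0, 1.6, -2, 36, 0.009, -0.112, 0.015, 0, 2, -2.4, 45, 0.011, -0.14, 0.015, 0, 2.5, -3, 54, 0.013, -0.17, 0.015, 0, 2.9, -3.5, 63, 0.016, -0.2, 0.015, 0, 3.3, -3.9, 71, 0.018, -0.227, 0.015, 0, 3.6, -4.3, 79.1, 0.0197, -0.2526, 0.015, 0, 3.6, -4.3, 79.1, 0.0197, -0.2526, 0.035, 0, 3.6, -4.3, 79.1, 0.0197, -0.2526, 0.05, 0, 3.6, -4.3, 79.1, 0.0197, -0.2526, 0.05, 0, 3.6, -4.3, 79.1, 0.0197, -0.2526, 0.05, 0]'

```text
clock: 30.92
position: [0.4908, 0.0241, 0.0815]
ee_rot: [0.719, 0.694, -0.032, 0.031]
ft_force: [0.9, -0.3, -3.4]
grip_width: 0.569
grasp_force: 84.4
```

```bash
python3 -c "
from h import *
u=lambda x,y:((x+.5)/3.5-.5+250,(y+.5)/3.5-.5+180)
for p in [(228,129),(226,181)]: print(inplate(cast('top',u(*p),.042)[0],D['top']))
rel((*pw(0,0),.0562,87.85,-5.2))
print((Ro.from_quat(status.get_obs()['ee_rot'])*Ro.identity()).as_matrix()[:,2])"
```

```text
[ 0.02725599 -0.05422694]
[-0.02768954 -0.05502804]
t 30.93 p [0.4908 0.0241 0.0815] psi 87.95 F [ 0.9 -0.3 -3.4] grip 0.569 84.4 q [ 0.64  0.37 -0.95  1.94  0.44  1.05 -0.55]
[0.0, -0.1, 0.1, 0.0007, -0.0003, 0.0253] rows>= 1
[-0.00307737 -0.08820192 -0.99609786]
```

Request:
play_rows --plan '[0, 0, 0, 0.0007, 0, 0.01, 0, 0, 0, 0, 0.0007, 0, 0.018, 0, 0, 0, 0, 0.0007, 0, 0.022, 0, 0, 0, 0, 0.0007, 0, 0.024, 0, 0, 0, 0, 0.0007, 0, 0.025, 0, 0, 0, 0, 0.0007, 0, 0.025, 0]'

```text
clock: 31.68
position: [0.4908, 0.0217, 0.0568]
ee_rot: [0.72, 0.693, -0.032, 0.031]
ft_force: [-1.3, 1.4, -1.2]
grip_width: 0.563
grasp_force: 84.8
```

```bash
python3 -c "
from h import *
rel((*pw(0,0),.0562,87.85,-5.2),(*pw(0,0),.16,87.85),(.3945,-.2905,.16,-17.5)); print(inplate(status.get_obs()['position'][:2]))"
```

```text
t 31.68 p [0.4908 0.0217 0.0568] psi 87.84 F [-1.3  1.4 -1.2] grip 0.563 84.8 q [ 0.62  0.41 -0.93  1.96  0.48  1.01 -0.59]
[0.0, -0.1, -0.0, 0.0009, -0.0003, 0.0005] rows>= 1
[0.0, 5.1, -0.0, -0.0083, -0.0002, -0.1029] rows>= 2
[4.7, 3.6, 105.3, -0.3236, -0.0844, -0.0747] rows>= 10
[ 0.00030777 -0.00087436]
```

Request:
play_rows --plan '[0, 0, 0, 0.0009, 0, 0.001, 0, 0, 0, 0, 0.0009, 0, 0.001, 0, 0, 0, 0, 0.0009, 0, 0.0005, 0.85, 0, 0, 0, 0.0009, 0, 0.0005, 0.85, 0, 0, 0, 0.0009, 0, 0.0005, 0.85, 0, 0, 0, 0, 0, -0.05, 0.9, 0, 5.1, 0, -0.0083, 0, -0.103, 1, 4.7, 3.6, 105.3, -0.323, -0.086, -0.0747, 1, 4.7, 3.6, 105.3, -0.323, -0.086, -0.0747, 1, 4.7, 3.6, 105.3, -0.323, -0.086, -0.0747, 1, 4.7, 3.6, 105.3, -0.323, -0.086, -0.0747, 1, 4.7, 3.6, 105.3, -0.323, -0.086, -0.0747, 1, 4.7, 3.6, 105.3, -0.323, -0.086, -0.0747, 1, 4.7, 3.6, 105.3, -0.323, -0.086, -0.0747, 1, 4.7, 3.6, 105.3, -0.323, -0.086, -0.0747, 1, 4.7, 3.6, 105.3, -0.323, -0.086, -0.0747, 1, 4.7, 3.6, 105.3, -0.323, -0.086, -0.0747, 1, 4.7, 3.6, 105.3, -0.323, -0.086, -0.0747, 1, 4.7, 3.6, 105.3, -0.323, -0.086, -0.0747, 1]'

```text
clock: 34.05
position: [0.3929, -0.2899, 0.1596]
ee_rot: [0.989, -0.151, 0.0, -0.0]
ft_force: [0.3, -0.2, -0.6]
grip_width: 1.0
grasp_force: 0.0
```

```bash
python3 -c "
from h import *
keeper(); onplate(.037)
rel((.393,-.291,.0185,-17.7))
im=np.hstack([viewer.camera('top')[180:270,250:360],viewer.camera('side')[145:255,245:355][:90]])
cv2.imwrite('pics/a5.png',cv2.resize(im[:,:,::-1],None,fx=3.5,fy=3.5,interpolation=cv2.INTER_CUBIC))"
```

```text
keeper top [-0.0031 -0.0926] -0.0 [0.129 0.038] 287
stack top [-0.0017 -0.0024] phi 92.7 [0.145 0.133] 1398
t 34.25 p [ 0.3929 -0.29    0.1597] psi -17.46 F [-0.2 -0.1 -0.2] grip 1.0 0.0 q [ 1.15  0.15 -0.65  1.89  0.1   1.13 -1.41]
[-0.0, -0.0, 0.2, 0.0004, 0.0009, 0.1412] rows>= 3
```

View pics/a5.png

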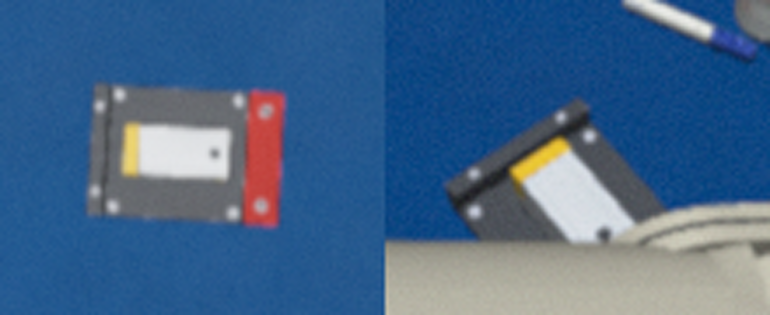

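Request:
play_rows --plan '[0, 0, 0, 0.0004, 0.0009, 0.05, 1, 0, 0, 0, 0.0004, 0.0009, 0.1, 1, 0, 0, 0, 0.0004, 0.0009, 0.141, 1, 0, 0, 0, 0.0004, 0.0009, 0.141, 1, 0, 0, 0, 0.0004, 0.0009, 0.141, 0, 0, 0, 0, 0.0004, 0.0009, 0.141, 0, 0, 0, 0, 0.0004, 0.0009, 0.141, 0, 0, 0, 0, 0.0004, 0.0009, 0.141, 0, 0, 0, 0, 0.0004, 0.0009, 0.141, 0, 0, 0, 0, 0.0004, 0.0009, 0.1, 0, 0, 0, 0, 0.0004, 0.0009, 0.05, 0, 0, 0, 0, 0.0004, 0.0009, 0, 0, 0, 0, 0, 0.0004, 0.0009, 0, 0]' --squeeze 80

```text
clock: 35.98
position: [0.3949, -0.2923, 0.1642]
ee_rot: [0.988, -0.152, 0.003, 0.002]
ft_force: [-0.4, -0.1, -4.0]
grip_width: 0.562
grasp_force: 85.7
```

```bash
sed -i 's/def find(n,im,zb=.0125):/def find(n,im,zb=.0125,th=95):/; s/fg=(r>95)/fg=(r>th)/; s/viewer.camera(n),z)\[0\]/viewer.camera(n),z,140)[0]/' h.py; python3 -c "
from h import *
onplate(.05)
rel((*pw(0,0),.15,-2.15),(*pw(0,0),.081,-2.15))"
```

```text
stack top [ 0.0006 -0.0003] phi 90.4 [0.114 0.056] 475
t 36.08 p [ 0.3928 -0.2911  0.1601] psi -17.55 F [-1.5  0.8 -3.6] grip 0.564 85.7 q [ 1.16  0.16 -0.66  1.89  0.11  1.13 -1.41]
[0.1, -0.1, -15.4, -0.0014, -0.3286, 0.0098] rows>= 6
[0.1, -0.1, -15.4, -0.0015, -0.3287, 0.0788] rows>= 6
```

Request:
play_rows --plan '[0, 0, -2, 0, -0.03, 0, 0, 0, 0, -4, 0, -0.07, 0, 0, 0, 0, -6, 0, -0.11, 0, 0, 0, 0, -8, 0, -0.15, 0, 0, 0, 0, -10, -0.001, -0.19, 0, 0, 0, 0, -12, -0.001, -0.23, 0, 0, 0, 0, -14, -0.001, -0.27, 0, 0, 0, 0, -15, -0.0014, -0.305, 0, 0, 0, 0, -15.4, -0.0014, -0.3286, 0.01, 0, 0, 0, -15.4, -0.0014, -0.3286, 0.035, 0, 0, 0, -15.4, -0.0014, -0.3286, 0.045, 0, 0, 0, -15.4, -0.0014, -0.3286, 0.045, 0, 0, 0, -15.4, -0.0014, -0.3286, 0.045, 0]'

```text
clock: 37.7
position: [0.4909, 0.0227, 0.1153]
ee_rot: [1.0, -0.019, 0.001, -0.0]
ft_force: [1.1, -0.0, -2.5]
grip_width: 0.56
grasp_force: 85.5
```

```bash
python3 -c "
from h import *
rel((*pw(0,0),.0805,-2.15))"
```

```text
t 37.7 p [0.4909 0.0227 0.1153] psi -2.16 F [ 1.1 -0.  -2.5] grip 0.56 85.5 q [ 0.69  0.28 -0.92  1.92  0.26  1.06 -1.95]
[-0.0, -0.1, -0.0, -0.0005, 0.0001, 0.0348] rows>= 1
```

Request:
play_rows --plan '[0, 0, 0, -0.0005, 0, 0.012, 0, 0, 0, 0, -0.0005, 0, 0.024, 0, 0, 0, 0, -0.0005, 0, 0.03, 0, 0, 0, 0, -0.0005, 0, 0.033, 0, 0, 0, 0, -0.0005, 0, 0.0345, 0, 0, 0, 0, -0.0005, 0, 0.0345, 0]'

```text
clock: 38.45
position: [0.4903, 0.0228, 0.0831]
ee_rot: [1.0, -0.019, -0.0, 0.001]
ft_force: [-22.0, -4.2, 45.6]
grip_width: 0.566
grasp_force: 91.1
```

```bash
python3 -c "
from h import *
rel((*pw(0,0),.0805,-2.15),(*pw(0,0),.2,-2.15),(.4743,.407,.2,196.5))"
```

```text
t 38.45 p [0.4903 0.0228 0.0831] psi -2.15 F [-22.   -4.2  45.6] grip 0.566 91.1 q [ 0.66  0.33 -0.9   1.95  0.31  1.   -1.99]
[0.2, 0.0, 0.0, 0.0003, 0.0002, 0.0026] rows>= 1
[0.2, 0.0, 0.0, 0.0002, 0.0005, -0.1169] rows>= 2
[0.1, -0.2, 161.4, -0.0304, -0.383, -0.118] rows>= 16
```

Request:
play_rows --plan '[0, 0, 0, 0.0, 0, -0.001, 0, 0, 0, 0, 0.0, 0, -0.0018, 0, 0, 0, 0, 0.0, 0, -0.0018, 0, 0, 0, 0, 0.0, 0, -0.0018, 0.85, 0, 0, 0, 0.0, 0, -0.0018, 0.85, 0, 0, 0, 0.0, 0, -0.0018, 0.85, 0, 0, 0, 0, 0, -0.05, 0.9, 0, 0, 0, 0, 0, -0.11, 1, 0, 0, -100, -0.015, -0.2, -0.11, 1, 0, 0, -100, -0.015, -0.2, -0.11, 1, 0, 0, -100, -0.015, -0.2, -0.11, 1, 0, 0, -100, -0.015, -0.2, -0.11, 1, 0, 0, -100, -0.015, -0.2, -0.11, 1, 0, 0, -100, -0.015, -0.2, -0.11, 1, 0, 0, -100, -0.015, -0.2, -0.11, 1, 0, 0, -100, -0.015, -0.2, -0.11, 1, 0, 0, -100, -0.015, -0.2, -0.11, 1, 0, 0, -100, -0.015, -0.2, -0.11, 1, 0, 0, -100, -0.015, -0.2, -0.11, 1]'

```text
clock: 40.83
position: [0.4826, 0.2231, 0.1901]
ee_rot: [0.657, 0.754, 0.0, -0.0]
ft_force: [0.1, -0.1, 0.3]
grip_width: 1.003
grasp_force: 0.0
```

```bash
python3 -c "
from h import *
keeper(); onplate(.075)
for n in M:
  for b in find(n,viewer.camera(n))[0]: print(n,b[0].round(4),round(b[1],1),b[3])
rel((.4743,.407,.12,196.5))"
```

```text
keeper top [-0.0021 -0.0935] -0.29 [0.13  0.039] 306
keeper side [ 0.0012 -0.0881] 0.0 [0.137 0.04 ] 578
stack top [-0.0011 -0.0001] phi 17.4 [0.099 0.095] 706
stack side [-0.0002  0.0102] phi 2.9 [0.109 0.063] 764
top [0.6238 0.4202] 97.1 230
top [ 0.5486 -0.2661] 164.5 461
top [0.4936 0.0162] 61.5 1256
top [ 0.4581 -0.4235] 16.9 469
side [0.7993 0.1193] 61.5 745
side [0.5079 0.0429] 58.6 1193
side [ 0.5523 -0.2631] 163.2 810
side [ 0.4615 -0.4215] 18.0 1026
t 41.12 p [0.4826 0.2232 0.1903] psi 97.83 F [-1.1  0.3  0.5] grip 1.002 0.0 q [ 0.55  0.49 -1.33  1.73  0.49  1.31 -0.75]
[0.0, 0.1, -98.7, 0.1832, 0.0167, 0.0703] rows>= 10
```

Request:
play_rows --plan '[0, 0, -98.7, 0.183, 0.0167, 0.02, 1, 0, 0, -98.7, 0.183, 0.0167, 0.02, 1, 0, 0, -98.7, 0.183, 0.0167, 0.02, 1, 0, 0, -98.7, 0.183, 0.0167, 0.02, 1, 0, 0, -98.7, 0.183, 0.0167, 0.02, 1, 0, 0, -98.7, 0.183, 0.0167, 0.02, 1, 0, 0, -98.7, 0.183, 0.0167, 0.02, 1, 0, 0, -98.7, 0.183, 0.0167, 0.02, 1, 0, 0, -98.7, 0.183, 0.0167, 0.02, 1, 0, 0, -98.7, 0.183, 0.0167, 0.02, 1, 0, 0, -98.7, 0.183, 0.0167, 0.07, 1, 0, 0, -98.7, 0.183, 0.0167, 0.07, 1, 0, 0, -98.7, 0.183, 0.0167, 0.07, 1]'

```text
clock: 42.75
position: [0.4743, 0.4073, 0.1218]
ee_rot: [-0.143, 0.99, 0.0, 0.001]
ft_force: [-1.4, 0.4, 0.7]
grip_width: 1.0
grasp_force: 0.0
```

```bash
python3 -c "
from h import *
rel((.4743,.407,.0185,196.4))
im=np.hstack([viewer.camera('top')[180:270,250:360],viewer.camera('side')[145:255,245:355][:90]])
cv2.imwrite('pics/a6.png',cv2.resize(im[:,:,::-1],None,fx=3.5,fy=3.5,interpolation=cv2.INTER_CUBIC))"
```

```text
t 42.75 p [0.4743 0.4073 0.1218] psi -163.52 F [-1.4  0.4  0.7] grip 1.0 0.0 q [ 0.1   0.89 -1.37  1.56  0.88  1.42  0.53]
[0.0, 0.1, 0.1, 0.0002, -0.0003, 0.1033] rows>= 2
```

View pics/a6.png

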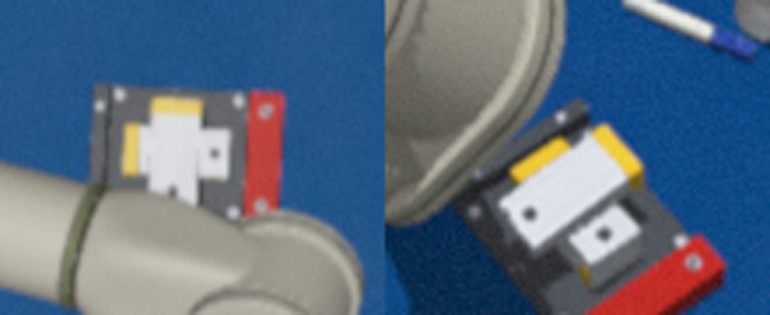

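Request:
play_rows --plan '[0, 0, 0, 0.0002, -0.0003, 0.05, 1, 0, 0, 0, 0.0002, -0.0003, 0.1033, 1, 0, 0, 0, 0.0002, -0.0003, 0.1033, 1, 0, 0, 0, 0.0002, -0.0003, 0.1033, 1, 0, 0, 0, 0.0002, -0.0003, 0.1033, 0, 0, 0, 0, 0.0002, -0.0003, 0.1033, 0, 0, 0, 0, 0.0002, -0.0003, 0.1033, 0, 0, 0, 0, 0.0002, -0.0003, 0.1033, 0, 0, 0, 0, 0.0002, -0.0003, 0.1033, 0]' --squeeze 80

```text
clock: 43.98
position: [0.475, 0.4068, 0.0189]
ee_rot: [-0.144, 0.99, 0.0, 0.001]
ft_force: [-0.1, -3.2, 10.1]
grip_width: 0.568
grasp_force: 84.8
```

```bash
python3 -c "
from h import *
u=lambda x,y:((x+.5)/3.5-.5+250,(y+.5)/3.5-.5+180)
for p in [(152,98),(203,99)]: print(inplate(cast('top',u(*p),.092)[0],D['top']))
rel((.4743,.407,.17,196.4))"
```

```text
[0.05168772 0.02640385]
[ 0.05352932 -0.02600898]
t 43.98 p [0.475  0.4068 0.0189] psi -163.47 F [-0.1 -3.2 10.1] grip 0.568 84.8 q [ 0.07  0.99 -1.27  1.63  0.98  1.29  0.48]
[0.0, 0.2, 0.1, 0.0002, 0.0004, -0.1511] rows>= 3
```

Request:
play_rows --plan '[0, 0, 0, 0, 0, -0.04, 0, 0, 0, 0, 0, 0, -0.09, 0, 0, 0, 0, 0, 0, -0.14, 0, 0, 0, 0, 0, 0, -0.14, 0, 0, 0, 0, 0, 0, -0.14, 0]'

```text
clock: 44.6
position: [0.474, 0.4059, 0.1562]
ee_rot: [-0.144, 0.99, -0.001, 0.0]
ft_force: [-0.2, -0.1, -3.8]
grip_width: 0.564
grasp_force: 84.7
```

```bash
python3 -c "
from h import *
rel((*pw(-.001,0),.15,177.85,-5.2))"
```

```text
t 44.6 p [0.474  0.4059 0.1562] psi -163.44 F [-0.2 -0.1 -3.8] grip 0.564 84.7 q [ 0.11  0.85 -1.39  1.53  0.84  1.47  0.55]
[0.8, -5.1, 18.7, 0.0943, -0.3718, 0.0067] rows>= 7
```

Request:
play_rows --plan '[0, -0.5, 2, 0.01, -0.038, 0, 0, 0.1, -1, 4, 0.02, -0.077, 0, 0, 0.2, -1.5, 6, 0.03, -0.117, 0, 0, 0.3, -2, 8, 0.04, -0.157, 0, 0, 0.4, -2.6, 10, 0.05, -0.197, 0, 0, 0.5, -3.2, 12, 0.06, -0.237, 0, 0, 0.6, -3.8, 14, 0.07, -0.277, 0, 0, 0.7, -4.4, 16, 0.08, -0.317, 0, 0, 0.8, -4.8, 17.5, 0.09, -0.352, 0, 0, 0.8, -5.1, 18.7, 0.0943, -0.3718, 0, 0, 0.8, -5.1, 18.7, 0.0943, -0.3718, 0.015, 0, 0.8, -5.1, 18.7, 0.0943, -0.3718, 0.015, 0, 0.8, -5.1, 18.7, 0.0943, -0.3718, 0.015, 0]'

```text
clock: 46.22
position: [0.4893, 0.0245, 0.1417]
ee_rot: [0.018, 0.999, 0.0, 0.045]
ft_force: [0.4, -1.1, -3.4]
grip_width: 0.568
grasp_force: 84.5
```

```bash
python3 -c "
from h import *
rel((*pw(-.001,0),.1054,177.85,-5.2))"
```

```text
t 46.23 p [0.4893 0.0245 0.1417] psi 177.98 F [ 0.4 -1.1 -3.4] grip 0.568 84.5 q [ 1.11  0.37 -1.42  1.96  0.45  1.08  1.04]
[0.1, -0.1, 0.1, 0.0029, -0.002, 0.0362] rows>= 1
```

Request:
play_rows --plan '[0, 0, 0, 0.0029, -0.002, 0.012, 0, 0, 0, 0, 0.0029, -0.002, 0.022, 0, 0, 0, 0, 0.0029, -0.002, 0.028, 0, 0, 0, 0, 0.0029, -0.002, 0.031, 0, 0, 0, 0, 0.0029, -0.002, 0.033, 0, 0, 0, 0, 0.0029, -0.002, 0.033, 0]'

```text
clock: 46.98
position: [0.4897, 0.0212, 0.1089]
ee_rot: [0.019, 0.999, -0.0, 0.045]
ft_force: [-0.5, -0.9, -3.0]
grip_width: 0.566
grasp_force: 84.8
```

```bash
python3 -c "
from h import *
rel((*pw(-.001,0),.1054,177.85,-5.2))"
```

```text
t 46.98 p [0.4897 0.0212 0.1089] psi 177.85 F [-0.5 -0.9 -3. ] grip 0.566 84.8 q [ 1.05  0.41 -1.35  1.99  0.51  1.02  1.  ]
[0.0, -0.0, 0.0, 0.0006, 0.0014, 0.0035] rows>= 1
```

Request:
play_rows --plan '[0, 0, 0, 0.0006, 0.0014, 0.001, 0, 0, 0, 0, 0.0006, 0.0014, 0.002, 0, 0, 0, 0, 0.0006, 0.0014, 0.003, 0, 0, 0, 0, 0.0006, 0.0014, 0.003, 0]'

```text
clock: 47.48
position: [0.4894, 0.0226, 0.1061]
ee_rot: [0.019, 0.999, -0.001, 0.045]
ft_force: [-3.3, 0.0, 3.5]
grip_width: 0.567
grasp_force: 85.4
```

```bash
python3 -c "
from h import *
rel((*pw(-.001,0),.1054,177.85,-5.2),(*pw(-.001,0),.2,87.85),(.52,-.12,.21,80))"
```

```text
t 47.48 p [0.4894 0.0226 0.1061] psi 177.85 F [-3.3  0.   3.5] grip 0.567 85.4 q [ 1.04  0.42 -1.34  2.    0.52  1.02  1.  ]
[0.0, -0.0, -0.0, 0.0, 0.0, 0.0007] rows>= 1
[4.1, 4.0, 89.9, -0.0085, 0.0001, -0.0936] rows>= 9
[4.4, 3.8, 97.8, -0.0451, -0.1413, -0.1004] rows>= 10
```

Request:
play_rows --plan '[0, 0, 0, 0, 0, 0, 0.85, 0, 0, 0, 0, 0, 0, 0.85, 0, 0, 0, 0, 0, 0, 0.85, 0, 0, 0, 0, 0, -0.05, 0.9, 0, 0, 0, 0, 0, -0.1, 1, 4.4, 3.8, 97.8, -0.0451, -0.1413, -0.1, 1, 4.4, 3.8, 97.8, -0.0451, -0.1413, -0.1, 1, 4.4, 3.8, 97.8, -0.0451, -0.1413, -0.1, 1, 4.4, 3.8, 97.8, -0.0451, -0.1413, -0.1, 1, 4.4, 3.8, 97.8, -0.0451, -0.1413, -0.1, 1, 4.4, 3.8, 97.8, -0.0451, -0.1413, -0.1, 1, 4.4, 3.8, 97.8, -0.0451, -0.1413, -0.1, 1, 4.4, 3.8, 97.8, -0.0451, -0.1413, -0.1, 1, 4.4, 3.8, 97.8, -0.0451, -0.1413, -0.1, 1, 4.4, 3.8, 97.8, -0.0451, -0.1413, -0.1, 1, 4.4, 3.8, 97.8, -0.0451, -0.1413, -0.1, 1]'

```text
clock: 49.48
position: [0.52, -0.1199, 0.2093]
ee_rot: [0.765, 0.644, 0.0, 0.0]
ft_force: [-0.1, 0.4, -0.4]
grip_width: 0.998
grasp_force: 0.0
```

```bash
python3 -c "
from h import *
rel((.5495,-.266,.12,-15.5))"
```

```text
t 49.48 p [ 0.52   -0.1199  0.2093] psi 80.19 F [-0.1  0.4 -0.4] grip 0.998 0.0 q [ 0.96  0.28 -0.95  1.71  0.24  1.27 -0.21]
[0.0, -0.1, 95.7, -0.139, 0.0539, 0.0893] rows>= 9
```

Request:
play_rows --plan '[0, 0, 95.7, -0.139, 0.0539, 0.0, 1, 0, 0, 95.7, -0.139, 0.0539, 0.0, 1, 0, 0, 95.7, -0.139, 0.0539, 0.0, 1, 0, 0, 95.7, -0.139, 0.0539, 0.0, 1, 0, 0, 95.7, -0.139, 0.0539, 0.05, 1, 0, 0, 95.7, -0.139, 0.0539, 0.089, 1, 0, 0, 95.7, -0.139, 0.0539, 0.089, 1, 0, 0, 95.7, -0.139, 0.0539, 0.089, 1, 0, 0, 95.7, -0.139, 0.0539, 0.089, 1, 0, 0, 95.7, -0.139, 0.0539, 0.089, 1, 0, 0, 95.7, -0.139, 0.0539, 0.089, 1, 0, 0, 95.7, -0.139, 0.0539, 0.089, 1]'

```text
clock: 50.98
position: [0.5489, -0.2663, 0.1203]
ee_rot: [0.991, -0.135, 0.0, -0.0]
ft_force: [-0.4, -0.2, -0.7]
grip_width: 0.999
grasp_force: 0.0
```

```bash
python3 -c "
from h import *
keeper(); onplate(.1)
rel((.5495,-.266,.0185,-15.5))
im=np.hstack([viewer.camera('top')[180:270,250:360],viewer.camera('side')[145:255,245:355][:90]])
cv2.imwrite('pics/a7.png',cv2.resize(im[:,:,::-1],None,fx=3.5,fy=3.5,interpolation=cv2.INTER_CUBIC))"
```

```text
keeper top [-0.0025 -0.0929] -0.21 [0.13  0.038] 292
stack top [-0.0021 -0.0003] phi 177.8 [0.099 0.095] 724
t 51.17 p [ 0.5489 -0.2663  0.1203] psi -15.68 F [-1.   1.   0.2] grip 1.003 0.0 q [ 0.8   0.45 -0.54  1.63  0.25  1.13 -1.64]
[-0.0, -0.0, -0.2, 0.0005, -0.0004, 0.1018] rows>= 2
```

View pics/a7.png

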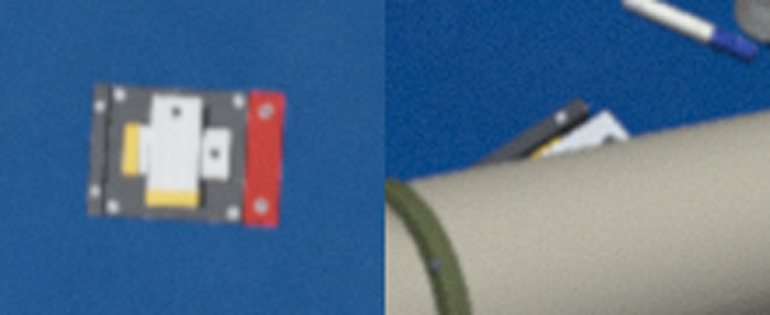

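Request:
play_rows --plan '[0, 0, 0, 0.0005, -0.0004, 0.05, 1, 0, 0, 0, 0.0005, -0.0004, 0.1018, 1, 0, 0, 0, 0.0005, -0.0004, 0.1018, 1, 0, 0, 0, 0.0005, -0.0004, 0.1018, 1, 0, 0, 0, 0.0005, -0.0004, 0.1018, 0, 0, 0, 0, 0.0005, -0.0004, 0.1018, 0, 0, 0, 0, 0.0005, -0.0004, 0.1018, 0, 0, 0, 0, 0.0005, -0.0004, 0.1018, 0, 0, 0, 0, 0.0005, -0.0004, 0.1018, 0, 0, 0, 0, 0.0005, -0.0004, 0.06, 0, 0, 0, 0, 0.0005, -0.0004, 0.01, 0, 0, 0, 0, 0.0005, -0.0004, -0.04, 0, 0, 0, 0, 0.0005, -0.0004, -0.09, 0, 0, 0, 0, 0.0005, -0.0004, -0.09, 0, 0, 0, 0, 0.0005, -0.0004, -0.09, 0]' --squeeze 80

```text
clock: 53.15
position: [0.5487, -0.2659, 0.2093]
ee_rot: [0.991, -0.137, -0.0, -0.0]
ft_force: [0.0, -0.0, -4.7]
grip_width: 0.561
grasp_force: 85.2
```

```bash
python3 -c "
from h import *
u=lambda x,y:((x+.5)/3.5-.5+250,(y+.5)/3.5-.5+180)
for p in [(152,94),(202,95),(147,205),(198,207)]: print(inplate(cast('top',u(*p),.112)[0],D['top']))
onplate(.1); keeper()
rel((*pw(0,0),.19,87.85),(*pw(0,0),.131,87.85))"
```

```text
[0.05415753 0.02605107]
[ 0.05592357 -0.02473622]
[-0.05840489  0.02464887]
[-0.05764417 -0.02688014]
stack top [-0.002  -0.0003] phi 177.5 [0.099 0.095] 722
keeper top [-0.0026 -0.0926] -0.39 [0.129 0.038] 290
keeper side [-0.0196 -0.0929] -7.94 [0.111 0.031] 329
t 53.35 p [ 0.5487 -0.2658  0.2087] psi -15.72 F [ 0.9  0.4 -4.6] grip 0.566 85.2 q [ 0.81  0.38 -0.56  1.53  0.2   1.3  -1.61]
[-0.1, 0.0, -103.6, -0.1341, -0.2618, 0.0193] rows>= 10
[-0.1, 0.0, -103.6, -0.134, -0.2617, 0.0783] rows>= 10
```

Request:
play_rows --plan '[0, 0, -9, -0.011, -0.022, 0, 0, 0, 0, -18, -0.022, -0.044, 0, 0, 0, 0, -27, -0.034, -0.066, 0, 0, 0, 0, -36, -0.045, -0.088, 0, 0, 0, 0, -45, -0.057, -0.11, 0, 0, 0, 0, -54, -0.068, -0.132, 0, 0, 0, 0, -63, -0.08, -0.154, 0, 0, 0, 0, -72, -0.091, -0.177, 0, 0, 0, 0, -81, -0.103, -0.2, 0, 0, 0, 0, -90, -0.114, -0.223, 0, 0, 0, 0, -98, -0.125, -0.243, 0, 0, 0, 0, -103.6, -0.134, -0.2617, 0, 0, 0, 0, -103.6, -0.134, -0.2617, 0.02, 0, 0, 0, -103.6, -0.134, -0.2617, 0.04, 0, 0, 0, -103.6, -0.134, -0.2617, 0.04, 0, 0, 0, -103.6, -0.134, -0.2617, 0.04, 0]'

```text
clock: 55.35
position: [0.4916, 0.0223, 0.1709]
ee_rot: [0.72, 0.694, 0.001, 0.0]
ft_force: [0.3, 0.5, -4.1]
grip_width: 0.567
grasp_force: 84.9
```

```bash
python3 -c "
from h import *
rel((*pw(-.0005,0),.1305,87.85))"
```

```text
t 55.35 p [0.4916 0.0223 0.1709] psi 87.88 F [ 0.3  0.5 -4.1] grip 0.567 84.9 q [ 0.76  0.21 -0.98  1.86  0.19  1.17 -0.32]
[0.1, -0.0, 0.0, 0.0002, -0.0016, 0.0404] rows>= 1
```

Request:
play_rows --plan '[0, 0, 0, 0, -0.0016, 0.012, 0, 0, 0, 0, 0, -0.0016, 0.024, 0, 0, 0, 0, 0, -0.0016, 0.032, 0, 0, 0, 0, 0, -0.0016, 0.0355, 0, 0, 0, 0, 0, -0.0016, 0.038, 0, 0, 0, 0, 0, -0.0016, 0.038, 0]'

```text
clock: 56.1
position: [0.49, 0.0224, 0.1327]
ee_rot: [0.72, 0.694, 0.001, 0.0]
ft_force: [-1.8, 0.7, -0.3]
grip_width: 0.56
grasp_force: 85.5
```

```bash
python3 -c "
from h import *
rel((*pw(-.0005,0),.1305,87.85))"
```

```text
t 56.1 p [0.49   0.0224 0.1327] psi 87.88 F [-1.8  0.7 -0.3] grip 0.56 85.5 q [ 0.74  0.26 -0.97  1.91  0.24  1.09 -0.36]
[0.1, -0.0, 0.0, 0.0002, -0.0, 0.0022] rows>= 1
```

Request:
play_rows --plan '[0, 0, 0, 0, 0, 0.0008, 0, 0, 0, 0, 0, 0, 0.0008, 0, 0, 0, 0, 0, 0, 0.0003, 0.85, 0, 0, 0, 0, 0, 0.0003, 0.85, 0, 0, 0, 0, 0, 0.0003, 0.85, 0, 0, 0, 0, 0, -0.04, 0.9, 0, 0, 0, 0, 0, -0.08, 1, 0, 0, 70.9, -0.4468, -0.0145, -0.08, 1, 0, 0, 70.9, -0.4468, -0.0145, -0.08, 1, 0, 0, 70.9, -0.4468, -0.0145, -0.08, 1, 0, 0, 70.9, -0.4468, -0.0145, -0.08, 1, 0, 0, 70.9, -0.4468, -0.0145, -0.08, 1, 0, 0, 70.9, -0.4468, -0.0145, -0.08, 1, 0, 0, 70.9, -0.4468, -0.0145, -0.04, 1, 0, 0, 70.9, -0.4468, -0.0145, 0, 1, 0, 0, 70.9, -0.4468, -0.0145, 0, 1, 0, 0, 70.9, -0.4468, -0.0145, 0, 1, 0, 0, 70.9, -0.4468, -0.0145, 0, 1]'

```text
clock: 58.35
position: [0.4603, -0.4231, 0.1347]
ee_rot: [0.989, 0.149, 0.002, 0.001]
ft_force: [-0.5, 0.1, 0.4]
grip_width: 0.995
grasp_force: 0.0
```

```bash
python3 -c "
from h import *
keeper(); onplate(.1245)
for b in find('top',viewer.camera('top'))[0]: print(b[0].round(4),round(b[1],1),b[3])
rel((.459,-.4235,.0185,17.1))
im=np.hstack([viewer.camera('top')[180:270,250:360],viewer.camera('side')[125:255,245:355][:90]])
cv2.imwrite('pics/a8.png',cv2.resize(im[:,:,::-1],None,fx=3.5,fy=3.5,interpolation=cv2.INTER_CUBIC))"
```

```text
keeper top [-0.0026 -0.0928] -0.3 [0.13  0.038] 289
keeper side [ 0.0018 -0.0878] 0.19 [0.138 0.039] 566
stack top [-0.0023  0.0001] phi -78.9 [0.098 0.097] 756
stack side [0.0071 0.0023] phi -82.0 [0.101 0.065] 743
stack side [-0.0449 -0.0055] phi -94.0 [0.052 0.031] 201
[0.6234 0.4226] 97.0 248
[0.4894 0.0223] -87.3 1351
[ 0.4887 -0.4129] -49.0 207
t 58.6 p [ 0.4591 -0.4236  0.133 ] psi 17.0 F [-1.3 -0.6 -0.3] grip 0.996 0.0 q [ 1.09  0.47 -0.54  1.57  0.26  1.17 -0.78]
[0.1, -0.1, -0.1, -0.0002, -0.0002, 0.1145] rows>= 2
```

View pics/a8.png

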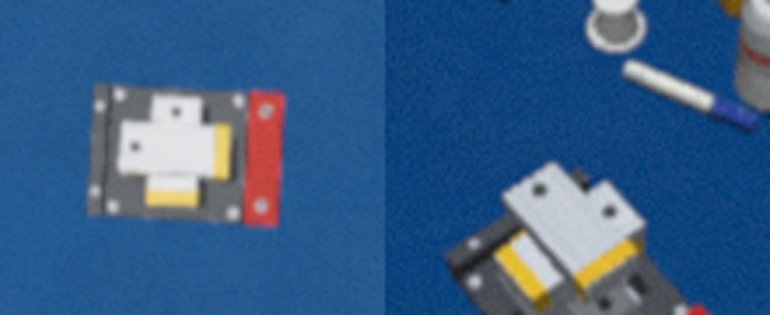

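Request:
play_rows --plan '[0, 0, 0, -0.0002, 0, 0.05, 1, 0, 0, 0, -0.0002, 0, 0.1, 1, 0, 0, 0, -0.0002, 0, 0.1145, 1, 0, 0, 0, -0.0002, 0, 0.1145, 1, 0, 0, 0, -0.0002, 0, 0.1145, 0, 0, 0, 0, -0.0002, 0, 0.1145, 0, 0, 0, 0, -0.0002, 0, 0.1145, 0, 0, 0, 0, -0.0002, 0, 0.1145, 0, 0, 0, 0, -0.0002, 0, 0.1145, 0, 0, 0, 0, -0.0002, 0, 0.07, 0, 0, 0, 0, -0.0002, 0, 0.02, 0, 0, 0, 0, -0.0002, 0, -0.03, 0, 0, 0, 0, -0.0002, 0, -0.09, 0, 0, 0, 0, -0.0002, 0, -0.09, 0, 0, 0, 0, -0.0002, 0, -0.09, 0]' --squeeze 80

```text
clock: 60.58
position: [0.458, -0.4235, 0.2215]
ee_rot: [0.989, 0.148, -0.0, -0.0]
ft_force: [0.1, -0.4, -5.1]
grip_width: 0.565
grasp_force: 85.0
```

```bash
python3 -c "
from h import *
u=lambda x,y:((x+.5)/3.5-.5+250,(y+.5)/3.5-.5+180)
for p,z in [((231,125),.142),((229,180),.142),((120,121),.132),((118,175),.132)]: print(inplate(cast('top',u(*p),z)[0],D['top']))
rel((*pw(0,0),.22,87.85,-5.2))"
```

```text
[ 0.02503858 -0.05520075]
[-0.02973782 -0.05610505]
[0.0236429 0.0559127]
[-0.030425    0.05471255]
t 60.58 p [ 0.458  -0.4235  0.2215] psi 16.97 F [ 0.1 -0.4 -5.1] grip 0.565 85.0 q [ 1.1   0.4  -0.56  1.47  0.21  1.33 -0.75]
[-3.2, -4.5, -70.8, 0.1613, -0.4172, 0.0018] rows>= 8
```

Request:
play_rows --plan '[-0.3, -0.4, -6, 0.013, -0.035, 0, 0, -0.6, -0.8, -12, 0.027, -0.07, 0, 0, -0.8, -1.2, -18, 0.04, -0.105, 0, 0, -1.1, -1.5, -24, 0.054, -0.14, 0, 0, -1.3, -1.9, -30, 0.067, -0.174, 0, 0, -1.6, -2.3, -36, 0.081, -0.209, 0, 0, -1.9, -2.6, -42, 0.094, -0.244, 0, 0, -2.1, -3, -48, 0.108, -0.279, 0, 0, -2.4, -3.4, -54, 0.121, -0.314, 0, 0, -2.7, -3.8, -60, 0.135, -0.349, 0, 0, -3, -4.2, -66, 0.148, -0.384, 0, 0, -3.2, -4.5, -70.8, 0.1613, -0.4172, 0, 0, -3.2, -4.5, -70.8, 0.1613, -0.4172, 0.015, 0, -3.2, -4.5, -70.8, 0.1613, -0.4172, 0.025, 0, -3.2, -4.5, -70.8, 0.1613, -0.4172, 0.025, 0, -3.2, -4.5, -70.8, 0.1613, -0.4172, 0.025, 0]'

```text
clock: 62.58
position: [0.491, 0.0216, 0.1974]
ee_rot: [0.72, 0.692, -0.032, 0.031]
ft_force: [0.2, 0.9, -3.9]
grip_width: 0.564
grasp_force: 84.8
```

```bash
python3 -c "
from h import *
rel((*pw(-.001,0),.1554,87.85,-5.2))"
```

```text
t 62.58 p [0.491  0.0216 0.1974] psi 87.74 F [ 0.2  0.9 -3.9] grip 0.564 84.8 q [ 0.73  0.2  -1.01  1.82  0.27  1.25 -0.4 ]
[0.0, -0.1, -0.1, 0.0047, -0.0016, 0.0417] rows>= 1
```

Request:
play_rows --plan '[0, 0, 0, 0.004, -0.0016, 0.012, 0, 0, 0, 0, 0.0045, -0.0016, 0.024, 0, 0, 0, 0, 0.0047, -0.0016, 0.033, 0, 0, 0, 0, 0.0047, -0.0016, 0.0365, 0, 0, 0, 0, 0.0047, -0.0016, 0.039, 0, 0, 0, 0, 0.0047, -0.0016, 0.039, 0]'

```text
clock: 63.32
position: [0.4895, 0.0236, 0.1582]
ee_rot: [0.72, 0.693, -0.032, 0.031]
ft_force: [1.5, -0.4, -3.7]
grip_width: 0.561
grasp_force: 85.0
```

```bash
python3 -c "
from h import *
rel((*pw(-.001,0),.1554,87.85,-5.2))"
```

```text
t 63.33 p [0.4895 0.0236 0.1582] psi 87.83 F [ 1.5 -0.4 -3.7] grip 0.561 85.0 q [ 0.7   0.24 -1.    1.87  0.31  1.18 -0.45]
[0.0, -0.1, -0.0, -0.0008, 0.0, 0.0029] rows>= 1
```

Request:
play_rows --plan '[0, 0, 0, -0.0008, 0, 0.001, 0, 0, 0, 0, -0.0008, 0, 0.002, 0, 0, 0, 0, -0.0008, 0, 0.0025, 0, 0, 0, 0, -0.0008, 0, 0.0025, 0]'

```text
clock: 63.82
position: [0.4897, 0.0226, 0.1569]
ee_rot: [0.72, 0.693, -0.032, 0.032]
ft_force: [-5.9, 0.0, 11.1]
grip_width: 0.565
grasp_force: 86.8
```

Request:
play_rows --plan '[0, 0, 0, 0, 0, -0.0008, 0, 0, 0, 0, 0, 0, -0.0008, 0, 0, 0, 0, 0, 0, -0.0008, 0.85, 0, 0, 0, 0, 0, -0.0008, 0.85, 0, 0, 0, 0, 0, -0.0008, 0.85, 0, 0, 0, 0, 0, -0.04, 0.9, 0, 0, 0, 0, 0, -0.08, 1, 0, 5.2, 0, -0.2, 0, -0.1, 1, 0, 5.2, 0, -0.45, 0, -0.08, 1, 0, 5.2, 0, -0.45, 0, -0.08, 1, 0, 5.2, 0, -0.45, 0, -0.08, 1, 0, 5.2, 0, -0.45, 0, -0.08, 1, 0, 5.2, 0, -0.45, 0, -0.08, 1, 0, 5.2, 0, -0.45, 0, -0.08, 1, 0, 5.2, 0, -0.45, 0, -0.08, 1, 0, 5.2, 0, -0.45, 0, -0.08, 1]'

```text
clock: 65.82
position: [0.4726, -0.4184, 0.2752]
ee_rot: [0.721, 0.693, 0.001, -0.0]
ft_force: [0.7, 1.1, 1.0]
grip_width: 1.001
grasp_force: 0.0
```

```bash
python3 -c "
from h import *
keeper(); ends('top'); onplate(.15); rel()
im=np.hstack([viewer.camera('top')[180:270,250:360],viewer.camera('side')[125:255,245:355][:90]])
cv2.imwrite('pics/a9.png',cv2.resize(im[:,:,::-1],None,fx=3.5,fy=3.5,interpolation=cv2.INTER_CUBIC))"
```

```text
keeper top [-0.0028 -0.0927] -0.11 [0.13  0.038] 288
keeper side [ 0.0243 -0.0852] -8.11 [0.104 0.034] 360
top ext [-0.0691 -0.112 ] [ 0.0675 -0.0747]
stack top [-0.0032  0.0015] phi 83.2 [0.099 0.095] 772
stack side [0.0042 0.0048] phi 95.8 [0.109 0.058] 744
t 66.08 p [ 0.4732 -0.4165  0.2762] psi 87.96 F [ 0.2  0.3 -0.6] grip 1.002 0.0 q [ 1.18  0.42 -0.72  1.37  0.27  1.45  0.43]
```

View pics/a9.png

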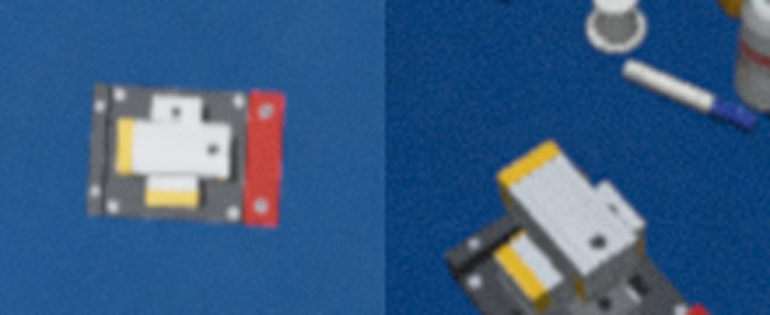

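```bash
python3 -c "
from workcell import manip
print(manip.hand_in())"
```

```text
the job is handed in; nothing more can be done
None
```

The job is handed in at about 66 s: the keeper is flush on the open edge, its ends about 1–3 mm out of line with the plate's, and all six taper blocks are stacked in three alternating pairs on the plate. The keeper was knocked aside once before any block was moved, and I pushed it back flush before stacking. No verdict came back from the hand-in.

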